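# Tip the boss heads into the hardware case

### The job

Put the three loose boss heads away in the blue hardware case: swing its red latch clear of the lid and open the lid until it stands upright or leans back. Lift the loaded tray by its handle and, with its open edge held low over the case, tip it until all three boss heads have slid inside, without touching them with the gripper. Set the empty tray back flat on the green mat, leave the lid open, and do not disturb the flask, bottle or beaker.

Things in the scene. Friction and masses are not known exactly. Their poses are not given: they have to be found in the camera images.
- case: blue hardware case fixed to the bench: open box 140 (x) x 210 (y) x 80 mm high outside, walls and floor 5 mm thick, rim at z 80; closed by the lid. Origin: centre of its underside; +x points from the latch side (facing the robot) to the hinge side, z up. It is turned by up to 0.3 rad about the vertical
- case_in (a point): centre of the inner floor of the case (inner floor 130 x 200 mm, 75 mm below the rim); axes as the case
- lid (a joint): angle of the blue lid (8 mm thick plate, 140 x 210 mm, 0.3 kg) about its hinge along the case's far (+x) top rim: 0 shut, 1.57 upright, up to 1.9 leaning back. A stiff hinge (0.31 N m) holds it wherever it is left. It cannot be raised while the latch arm lies over it
- lid_handle (a point): middle of the straight steel bar handle on the lid: bar about 10 mm thick, 100 mm long, parallel to the hinge, its middle 35 mm off the lid's upper face and 18 mm in from the latch-side edge, on a foot at each end; a finger fits between bar and lid. Moves with the lid
- lid_hinge (a point): point on the lid's hinge line, in its middle (level with the underside of the lid); y along the hinge line
- latch (a joint): angle of the red swing latch about its vertical pivot: 0 = arm straight over the middle of the lid edge; grows as its handle post swings towards the case's -y side (counter-clockwise seen from above), up to its stop at 1.75; the lid is free beyond about 1.3. It turns stiffly (0.05 N m) and stays where it is left
- latch_post (a point): grip point on the latch's upright round red post (16 mm diameter), 60 mm from the pivot, 12 mm below the top of the post; the post stands clear above the 10 mm thick, 14 mm wide latch arm from 22 mm below this point upward
- latch_pivot (a point): point on the latch's vertical pivot axis at the height of latch_post; 20 mm in front of the case's latch-side wall, at the middle of that wall
- mat: green mat with a black rim, 220 (x) x 160 (y) x 4 mm, fixed to the bench left or right of the case. Origin: centre of its underside
- tray: loose aluminium tray, 170 (x) x 110 (y) mm, 0.25 kg: 4 mm floor, 24 mm high walls on the back and both sides, and no wall at the front (+x), where things slide off. It starts on the mat, open end roughly away from the robot. Origin: centre of its underside; z up
- tray_lip (a point): middle of the tray's open front edge, top of the floor: 85 mm ahead of the tray's origin, 4 mm up
- tray_grip (a point): a good grip point on the tray's black handle, a straight bar 16 mm wide and 20 mm high running along the tray's middle from the back wall to 35 mm ahead of the tray's origin, carried by a post at the back wall only; its underside is 62 mm above the tray's underside, its top 82 mm. Point in the bar's middle height, 10 mm behind the tray's origin, 72 mm up; axes as the tray
- flask: bystander: clear conical flask, 84 mm base diameter, 130 mm high; origin centre of its underside
- bottle: bystander: amber bottle, 70 mm diameter, 150 mm high; origin centre of its underside
- beaker: bystander: white beaker, 70 mm diameter, 90 mm high; origin centre of its underside
- boss_a_center (a point): a boss head, the laboratory clamp that joins two rods: a 44 x 34 x 30 mm steel block with an orange 18 mm thick, 18 mm long thumbscrew on one end, 62 mm long in all, 70 g; it starts lying loose on the tray floor, with its length roughly across the tray. Point at the middle of its 62 x 34 x 30 mm extent; x along its length towards the thumbscrew
- boss_b_center (a point): a boss head, the laboratory clamp that joins two rods: a 44 x 34 x 30 mm steel block with an orange 18 mm thick, 18 mm long thumbscrew on one end, 62 mm long in all, 70 g; it starts lying loose on the tray floor, with its length roughly across the tray. Point at the middle of its 62 x 34 x 30 mm extent; x along its length towards the thumbscrew
- boss_c_center (a point): a boss head, the laboratory clamp that joins two rods: a 44 x 34 x 30 mm steel block with an orange 18 mm thick, 18 mm long thumbscrew on one end, 62 mm long in all, 70 g; it starts lying loose on the tray floor, with its length roughly across the tray. Point at the middle of its 62 x 34 x 30 mm extent; x along its length towards the thumbscrew
- boss_a: the same boss head as boss_a_center; origin at the centre of the underside it starts on
- boss_b: the same boss head as boss_b_center; origin at the centre of the underside it starts on
- boss_c: the same boss head as boss_c_center; origin at the centre of the underside it starts on

How it is judged:
By the outcome, as a careful person would: the job done as asked, in the order asked, and still so for the second after the job is handed in, with the robot touching nothing.
It also fails if it takes over 67 s, if anything falls off the work surface, if the arm or the gripper's body presses on something with over 40 N, if the wrist force passes 120 N, or if a joint passes its speed limit or range.

### The arm

A 6-joint arm with a two-finger parallel gripper is mounted at the origin on the work surface. World frame = base frame: x ahead of the robot, y to its left, z up, the work surface at z = 0. Lengths are in m, angles in rad, forces in N, time in s.
With the tool pointing down it reaches from about 0.325 to 0.9 m from the base axis. Payload 6.1 kg.
Tool frame: the origin (TCP) lies midway between the tips of the shut fingers; the grasp point (between the pads) lies 19 mm behind it (env.tcp_to_grasp is the distance from the TCP to the grasp point, in m); z points along the fingers, y is the line along which they close (so a half turn about z gives the same grasp; the last joint's range is limited). The gripper opens to 85 mm and grips with 20 to 120 N. Pads are 22 mm wide; open, the fingers measure 114 mm over their backs; the gripper's body (76 mm by 85 mm) begins 54 mm behind the grasp point. The pads swing forward as they close: fully open they stand 13 mm farther back than shut.
Start: joints at [-1.245, 0.22, 1.526, -0, 1.395, -0.126], TCP at [0.273, -0.562, 0.231] pointing down, gripper open.
Joint ranges: [-2.98, 2.98], [-0.91, 2.08], [0.09, 2.57], [-1.24, 4.39], [0.2, 2.65], [-2.68, 2.68]. Speed limits (rad/s): [2.57, 2.57, 3.01, 3.14, 3.14, 3.14].

### API

Orientations are given as a unit quaternion [w, x, y, z].
In Python, from cell import env gives the robot as it stands.
- The arm moves only by the tool play_rows, never from a script. Its argument "deltas" is a list of rows, each an object of numbers: "tx", "ty", "tz": the shift along the tool's x, y, z in m; "turn": the turn about the tool's z in degrees; "grip": the closure, from 0 (fully open) to 1 (shut). In form: [{"tx": .., "ty": .., "tz": .., "turn": .., "grip": ..}, ...]. A call has 1 to 20 rows; each row is the pose to reach, as a shift and turn from the pose commanded when the call began, along the tool's axes at that moment; what a row does not reach only later rows make up. A row lasts 1/10 s, in which the tool goes at most 50 mm and 8.59 degrees, less where a joint would pass 70% of its speed; a pose out of reach is approached as far as the arm can. A call with a gripper value outside its range is refused whole. The fingers move at their own pace and stop on an object; the grip force is fixed at half the most. Time passes only in rows, so rows that repeat a pose let the fingers close. It gives the time, the measured TCP pose, the force, the opening and the grip force at its end, in the units of the state.
- env.state(): the state, without advancing time (a new reading comes with each control period).
- env.camera(name): name is "scene" or "top" or "wrist"; returns a dict with "color" (480x640x3 uint8, red, green, blue), "camera_matrix" (3x3 intrinsics, pixels), "rvec" (rotation vector, rad) and "tvec" (3), from world to camera coordinates, as OpenCV has them. Camera axes: x right, y down, z forward; pixel columns grow to the right and rows downward; lengths in m; the calibration is good to about 2 mm. The wrist camera is an equidistant fisheye: a pixel r from the principal point sees the ray r / f radians off the axis. A picture is of the moment at which its call begins. There is no depth.
- env.sign_off(): hands the job in; it is judged then, once.
The state is a dict: "time_s": time; "q": joint angles; "dq": joint speeds; "joint_torque": joint torques, N m; "ee_pos": TCP position; "ee_rot": TCP orientation; "force": force on the tool from outside, world axes, zero at the start; "torque": the same for the moment, N m; "finger_gap": finger opening in m; "finger_force": force on a finger pad.
Only numpy, scipy, OpenCV 4.12 (cv2) and the standard library are available. Lean on these libraries where they do the work, as an engineer would, in place of code of your own. Each camera call takes 0.05 s, during which the arm holds its last target. There are 200 camera calls.

## Working session

There is one attempt and no reset: what is moved stays moved. The work goes in short steps, Python scripts to look and compute and a tool call to move; the robot and the scene stay as the last step left them, time stands still between calls to the robot, and variables do not carry over. Pictures are saved under pics/ and viewed, at most 10 in all, crops included, and the job is handed in when it is done.

Besides the shell and the picture viewer there is one more tool, called after "Emit:" by a JSON object that holds its "method" and its "body". play_rows: Moves the arm, as the interface text tells. Its arguments: {"type":"object","properties":{"deltas":{"type":"array"}},"required":["deltas"]}

```bash
ls; mkdir -p pics
python3 - <<'E'
from cell import env
import cv2,pickle
d={}
for n in ["scene","top"]:
    c=env.camera(n); d[n]=c; cv2.imwrite(f"pics/{n}0.png",c["color"][:,:,::-1]); print(n,c["camera_matrix"],c["rvec"],c["tvec"])
pickle.dump(d,open("c0.pkl","wb"))
print(env.state())
print(env.tcp_to_grasp)
E
```

```text
pics
scene [[467.3035797    0.         314.47625772]
 [  0.         467.3035797  237.52505316]
 [  0.           0.           1.        ]] [ 2.36133468  0.58005785 -0.21562082] [-0.49544912 -0.1252327   1.15289483]
top [[590.8352024    0.         323.33442955]
 [  0.         590.8352024  229.85740021]
 [  0.           0.           1.        ]] [ 2.14210045 -2.12055307  0.21166263] [-0.02866287  0.56837232  1.33006998]
{'time_s': 0.1, 'q': array([-1.24511244e+00,  2.21146232e-01,  1.52747121e+00,  1.34692684e-05,
        1.39469806e+00, -1.26106578e-01]), 'dq': array([-0.00101529, -0.00133517, -0.0025567 , -0.00054334, -0.0001432 ,
        0.00084523]), 'joint_torque': array([ 1.85514044e-03, -4.98243392e+01, -3.90546834e+01, -1.60717291e-04,
        5.70703356e-03,  6.00630628e-06]), 'ee_pos': array([ 0.27268661, -0.5617872 ,  0.23032277]), 'ee_rot': array([-8.57794772e-04,  9.74593889e-01,  2.23977700e-01, -7.92208368e-05]), 'force': array([-0.04792175, -0.43192116,  0.07202126]), 'torque': array([ 0.00152495,  0.03980748, -0.02128562]), 'finger_force': 0.0, 'finger_gap': 0.08550711340544691}
0.0187
```

View pics/top0.png

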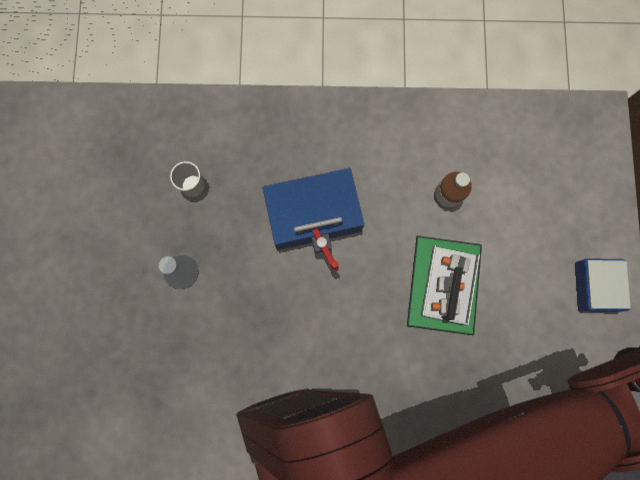

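View pics/scene0.png

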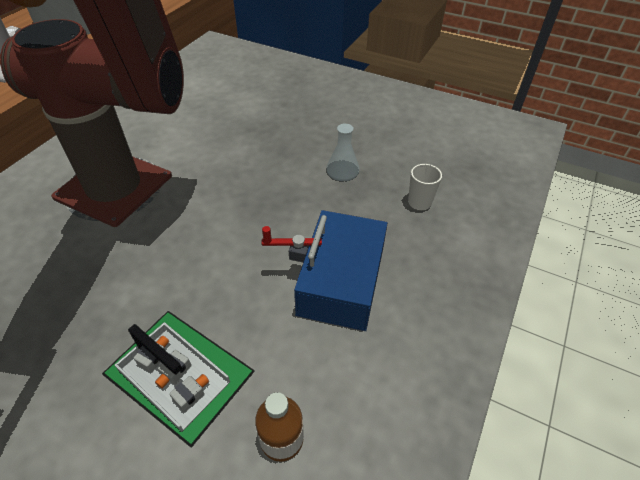

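The top view shows the case corners near (264,186), (350,169), (363,232) and (276,248), with the latch post near (335,267). The tray on the mat is near (450,285). I'll enlarge these areas and check the mapping.

```bash
cat > h.py <<'E'
import numpy as np,cv2,pickle
from scipy.spatial.transform import Rotation as R
def cam(c): return c["camera_matrix"],cv2.Rodrigues(np.array(c["rvec"],float))[0],np.array(c["tvec"],float).ravel()
def back(c,uv,z):
    K,Rm,t=cam(c); r=Rm.T@np.linalg.inv(K)@np.array([uv[0],uv[1],1.]); o=-Rm.T@t
    return o+r*(z-o[2])/r[2]
def proj(c,P):
    return cv2.projectPoints(np.atleast_2d(np.array(P,float)),np.array(c["rvec"],float),np.array(c["tvec"],float),c["camera_matrix"],None)[0][:,0]
E
python3 - <<'E'
from h import *
d=pickle.load(open("c0.pkl","rb"));c=d["top"]
im=c["color"][:,:,::-1]
a=cv2.resize(im[160:280,255:370],None,fx=3.4,fy=3.4,interpolation=cv2.INTER_CUBIC)
b=cv2.resize(im[230:340,400:490],None,fx=4.3,fy=4.3,interpolation=cv2.INTER_CUBIC)
H=max(a.shape[0],b.shape[0]);o=np.zeros((H,a.shape[1]+b.shape[1],3),np.uint8);o[:a.shape[0],:a.shape[1]]=a;o[:b.shape[0],a.shape[1]:]=b
print(o.shape,a.shape);cv2.imwrite("pics/crop1.png",o)
for n in d:
    print(n,proj(d[n],[[0,0,0],[.5,0,0],[.5,-.3,0],[.5,.3,0]]).round(0).tolist())
    K,Rm,t=cam(d[n]);print(-Rm.T@t)
for n,uv,z in [("c",(264,186),.088),("c",(350,169),.088),("c",(363,232),.088),("c",(276,248),.0),("post",(335,267),.07)]: print(n,back(c,uv,z).round(3))
# mat corners by green mask
hsv=cv2.cvtColor(np.ascontiguousarray(im),cv2.COLOR_BGR2HSV)
m=cv2.inRange(hsv,(45,80,40),(80,255,255));
pts=cv2.findNonZero(m);r=cv2.minAreaRect(pts);print(r);print([back(c,p,.004).round(3).tolist() for p in cv2.boxPoints(r)])
E
```

```text
(473, 778, 3) (408, 391, 3)
scene [[114.0, 187.0], [290.0, 260.0], [206.0, 378.0], [349.0, 178.0]]
[ 0.83334218 -0.53029714  0.78399317]
top [[311.0, 482.0], [313.0, 262.0], [438.0, 263.0], [188.0, 260.0]]
[ 0.31565303 -0.00478262  1.41184103]
c [0.663 0.115 0.088]
c [ 0.707 -0.083  0.088]
c [ 0.558 -0.113  0.088]
c [0.533 0.09  0.   ]
post [ 0.479 -0.05   0.07 ]
((444.7232971191406, 285.1287841796875), (64.59051513671875, 90.76171112060547), 6.009006023406982)
[[0.347, -0.225, 0.004], [0.564, -0.252, 0.004], [0.549, -0.407, 0.004], [0.333, -0.376, 0.004]]
```

View pics/crop1.png

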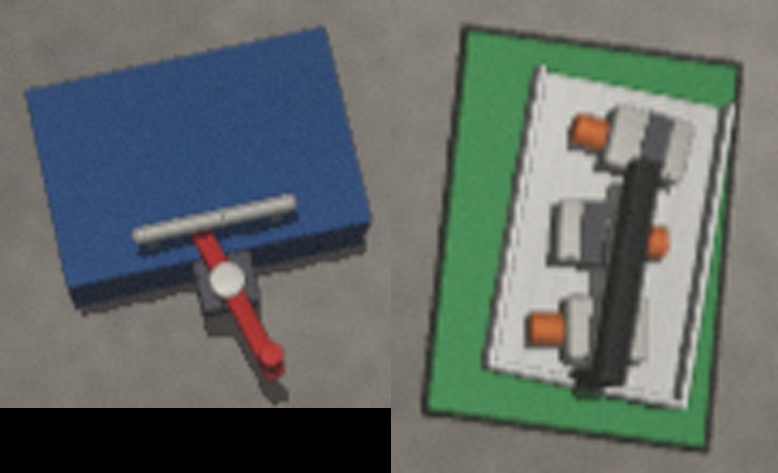

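The crop shows the lid top corners at (263,186.5), (350.6,168), (364,225) and (275.6,244). The latch post top is at about (334.5,263.5), the pivot head at (322,242), and the tray's handle bar runs from (450,318) to (458,268). I'll fit poses from these.

```bash
cat > fit.py <<'E'
from h import *
from scipy.optimize import least_squares
d=pickle.load(open("c0.pkl","rb"));T=d["top"];S=d["scene"]
def tf(p,P,z0=0):
    P=np.array(P,float);c,s=np.cos(p[2]),np.sin(p[2])
    return np.c_[p[0]+c*P[:,0]-s*P[:,1],p[1]+s*P[:,0]+c*P[:,1],P[:,2]+z0]
L=[[.07,.105,.088],[.07,-.105,.088],[-.07,-.105,.088],[-.07,.105,.088]]
uT=np.array([[262.9,186.5],[350.6,168.2],[363.8,225.3],[275.6,243.8]])
uS=np.array([[387,222],[370,305],[297,290],[320,212]])
r=least_squares(lambda p:np.r_[(proj(T,tf(p,L))-uT).ravel(),.5*(proj(S,tf(p,L))-uS).ravel()],[.6,0,.2])
case=r.x;print("case",case.round(4),r.fun.round(1))
tri=lambda a,b:least_squares(lambda P:np.r_[(proj(T,P)[0]-a),(proj(S,P)[0]-b)],[.5,0,.1])
for n,a,b in[("post top",(334.4,263.5),(266,228)),("pivot top",(322.,241.8),(298,239))]:
    t=tri(a,b);print(n,t.x.round(4),t.fun.round(1))
pv=tf(case,[[-.09,0,.1]])[0];print("pivot exp",pv)
cr=lambda u:(u[0]-391)/4.3+400
o=lambda u:np.array([(u[0]-391)/4.3+400,u[1]/4.3+230])
B=[[-.085,0,.082],[.035,0,.082],[.085,.055,.004],[-.085,.055,.028]]
uB=np.array([o((605,380)),o((641,160)),o((540,70)),o((487,368))])
t=least_squares(lambda p:(proj(T,tf(p,B,.004))-uB).ravel(),[.44,-.31,-.1])
tray=t.x;print("tray",tray.round(4),t.fun.round(1))
np.savez("pose.npz",case=case,tray=tray)
if __name__=="__main__":
    out=[]
    for c,(x0,y0,x1,y1) in((T,(250,155,490,345)),(S,(95,195,395,450))):
        f=800/2/(x1-x0);f=3.3 if c is T else 2.3
        im=cv2.resize(np.ascontiguousarray(c["color"][y0:y1,x0:x1,::-1]),None,fx=f,fy=f)
        def poly(P,col):
            q=((proj(c,P)-[x0,y0]+.5)*f).astype(int);cv2.polylines(im,[q],True,col,1)
        poly(tf(case,L),(0,255,255));poly(tf(case,[[-.07,-.105,0],[-.07,.105,0],[-.07,.105,.08],[-.07,-.105,.08]]),(255,255,0))
        poly(tf(tray,[[-.085,-.008,.082],[.035,-.008,.082],[.035,.008,.082],[-.085,.008,.082]],.004),(0,0,255))
        poly(tf(tray,[[-.085,-.055,.028],[.085,-.055,.028],[.085,.055,.028],[-.085,.055,.028]],.004),(255,0,255))
        poly(tf(tray,[[-.085,-.055,.0],[.085,-.055,.0],[.085,.055,.0],[-.085,.055,.0]],.004),(255,0,0))
        out.append(im)
    cv2.imwrite("pics/ovT.png",out[0]);cv2.imwrite("pics/ovS.png",out[1]);print(out[0].shape,out[1].shape)
E
python3 fit.py
```

```text
case [0.6192 0.0014 0.2321] [-0.8 -0.4  0.  -1.2  0.9 -0.6 -0.9  0.8 -0.1  0.  -0.3  0.7 -2.2  0.1
  0.2 -1. ]
post top [ 0.4793 -0.0461  0.1367] [-0.2 -0.2 -0.2  0.1]
pivot top [ 0.532  -0.019   0.1059] [-0.2 -0.3 -0.3  0.1]
pivot exp [ 0.53159219 -0.01931843  0.1       ]
tray [ 0.4459 -0.3247 -0.2143] [ 0.3  1.   1.6 -0.  -1.4 -0.4 -0.7 -0.7]
(627, 792, 3) (586, 690, 3)
```

View pics/ovT.png

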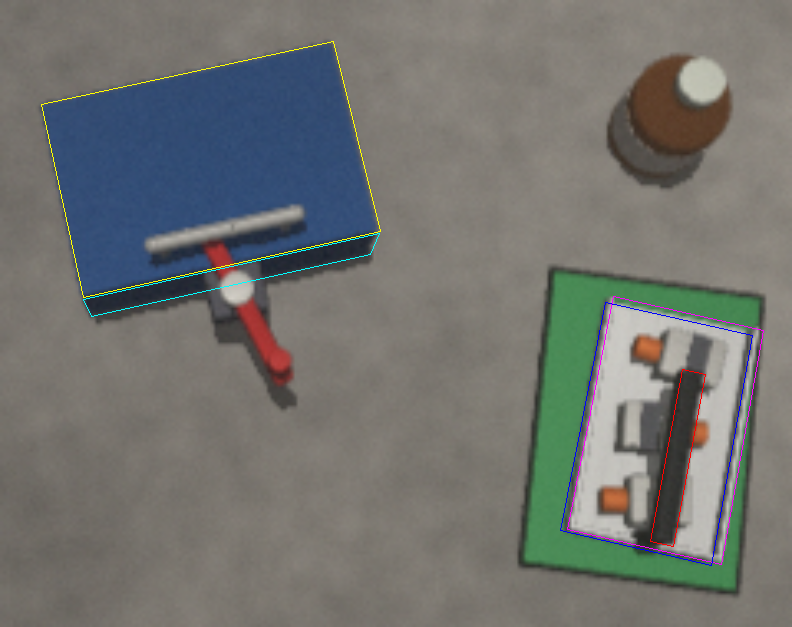

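View pics/ovS.png

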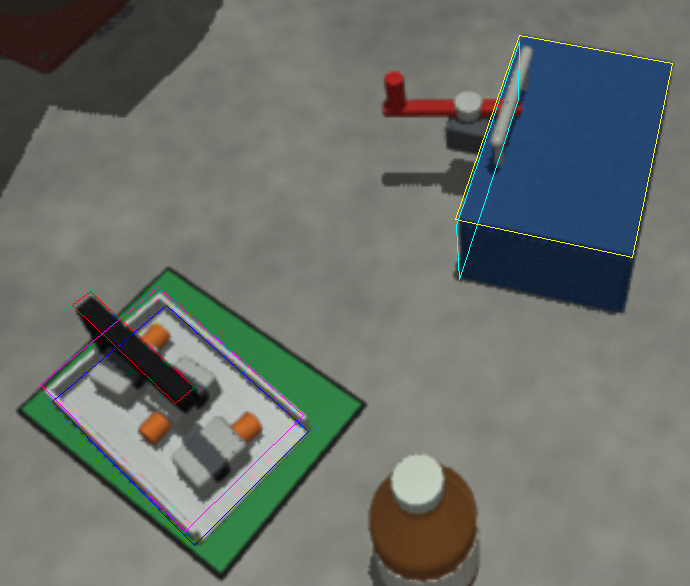

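The overlays fit well: case at (0.619, 0.001) yaw 13.3°, pivot as expected, post top z 0.137 with the latch at about 0.24 rad, and tray at (0.446, -0.325) yaw -12.3°. The bottle stands clear at the right. Next I'll move above the post.

Emit:
{"method": "play_rows", "body": {"deltas": [{"tx": 0.411, "ty": -0.374, "tz": 0.03}, {"tx": 0.411, "ty": -0.374, "tz": 0.03}, {"tx": 0.411, "ty": -0.374, "tz": 0.03}, {"tx": 0.411, "ty": -0.374, "tz": 0.03}, {"tx": 0.411, "ty": -0.374, "tz": 0.03}, {"tx": 0.411, "ty": -0.374, "tz": 0.03}, {"tx": 0.411, "ty": -0.374, "tz": 0.03}, {"tx": 0.411, "ty": -0.374, "tz": 0.03}, {"tx": 0.411, "ty": -0.374, "tz": 0.03}, {"tx": 0.411, "ty": -0.374, "tz": 0.03}, {"tx": 0.411, "ty": -0.374, "tz": 0.03}, {"tx": 0.411, "ty": -0.374, "tz": 0.03}, {"tx": 0.411, "ty": -0.374, "tz": 0.03}, {"tx": 0.411, "ty": -0.374, "tz": 0.03}]}}

```text
invalid input
```

```bash
cat >> h.py <<'E'
def goto(s,P,psi):
    "deltas to reach world TCP P with tool-x heading psi (deg)"
    Rm=R.from_quat(np.roll(s["ee_rot"],-1)).as_matrix()
    cur=np.degrees(np.arctan2(Rm[1,0],Rm[0,0]))
    return np.r_[Rm.T@(np.array(P)-s["ee_pos"]),(cur-psi+180)%360-180].round(4)
E
python3 - <<'E'
from h import *
from cell import env
s=env.state();print(s["ee_pos"].round(4),s["time_s"])
print(goto(s,[.4793,-.0461,.109],27))
pv=np.array([.5316,-.0193]);a0=13.8
for a in np.arange(a0,100,5):
    t=np.radians(a+180+13.3);print(a.round(1),goto(s,[*(pv+.0595*np.array([np.cos(t),np.sin(t)])),.109],27.1+a-a0))
E
```

```text
[ 0.2727 -0.5618  0.2303] 0.1
[ 0.411  -0.3735  0.1221 -1.1145]
13.8 [ 0.4103 -0.3736  0.1221 -1.2145]
18.8 [ 0.4106 -0.3684  0.122  -6.2145]
23.8 [  0.4114  -0.3632   0.122  -11.2145]
28.8 [  0.4126  -0.3582   0.122  -16.2145]
33.8 [  0.4143  -0.3533   0.122  -21.2145]
38.8 [  0.4164  -0.3485   0.122  -26.2145]
43.8 [  0.4189  -0.344    0.122  -31.2145]
48.8 [  0.4217  -0.3397   0.122  -36.2145]
53.8 [  0.425   -0.3356   0.122  -41.2145]
58.8 [  0.4286  -0.3319   0.122  -46.2145]
63.8 [  0.4325  -0.3284   0.122  -51.2145]
68.8 [  0.4367  -0.3254   0.122  -56.2145]
73.8 [  0.4411  -0.3227   0.122  -61.2145]
78.8 [  0.4457  -0.3204   0.122  -66.2145]
83.8 [  0.4506  -0.3185   0.122  -71.2145]
88.8 [  0.4556  -0.317    0.122  -76.2145]
93.8 [  0.4607  -0.316    0.122  -81.2145]
98.8 [  0.4658  -0.3154   0.122  -86.2145]
```

Emit:
{"method": "play_rows", "body": {"deltas": [{"tx": 0.411, "ty": -0.374, "tz": 0.03, "turn": -1, "grip": 0}, {"tx": 0.411, "ty": -0.374, "tz": 0.03, "turn": -1, "grip": 0}, {"tx": 0.411, "ty": -0.374, "tz": 0.03, "turn": -1, "grip": 0}, {"tx": 0.411, "ty": -0.374, "tz": 0.03, "turn": -1, "grip": 0}, {"tx": 0.411, "ty": -0.374, "tz": 0.03, "turn": -1, "grip": 0}, {"tx": 0.411, "ty": -0.374, "tz": 0.03, "turn": -1, "grip": 0}, {"tx": 0.411, "ty": -0.374, "tz": 0.03, "turn": -1, "grip": 0}, {"tx": 0.411, "ty": -0.374, "tz": 0.03, "turn": -1, "grip": 0}, {"tx": 0.411, "ty": -0.374, "tz": 0.03, "turn": -1, "grip": 0}, {"tx": 0.411, "ty": -0.374, "tz": 0.03, "turn": -1, "grip": 0}, {"tx": 0.411, "ty": -0.374, "tz": 0.03, "turn": -1, "grip": 0}, {"tx": 0.411, "ty": -0.374, "tz": 0.03, "turn": -1, "grip": 0}, {"tx": 0.411, "ty": -0.374, "tz": 0.03, "turn": -1, "grip": 0}, {"tx": 0.411, "ty": -0.374, "tz": 0.03, "turn": -1, "grip": 0}]}}

```text
time_s: 1.5
ee_pos: [0.4789, -0.0471, 0.201]
ee_rot: [0.0, 0.973, 0.232, -0.0]
force: [0.4, 0.0, 0.1]
finger_gap: 0.0853
finger_force: 0.0
```

Emit:
{"method": "play_rows", "body": {"deltas": [{"tx": 0, "ty": 0, "tz": 0.03, "turn": 0, "grip": 0}, {"tx": 0, "ty": -0.001, "tz": 0.06, "turn": 0, "grip": 0}, {"tx": 0, "ty": -0.001, "tz": 0.085, "turn": 0, "grip": 0}, {"tx": 0, "ty": -0.001, "tz": 0.092, "turn": 0, "grip": 0}, {"tx": 0, "ty": -0.001, "tz": 0.092, "turn": 0, "grip": 0.76}, {"tx": 0, "ty": -0.001, "tz": 0.092, "turn": 0, "grip": 0.76}, {"tx": 0, "ty": -0.001, "tz": 0.092, "turn": 0, "grip": 0.76}, {"tx": 0, "ty": -0.001, "tz": 0.092, "turn": 0, "grip": 0.76}, {"tx": 0, "ty": -0.001, "tz": 0.092, "turn": 0, "grip": 0.76}, {"tx": 0, "ty": -0.001, "tz": 0.092, "turn": 0, "grip": 0.76}]}}

```text
time_s: 2.5
ee_pos: [0.4792, -0.0455, 0.1098]
ee_rot: [0.0, 0.973, 0.233, 0.0]
force: [0.5, 0.4, -0.8]
finger_gap: 0.0204
finger_force: 0.0
```

Run:
```python
from h import *
from cell import env
s=env.state();print(s["ee_pos"].round(4),s["time_s"],s["finger_gap"])
pv=np.array([.5316,-.0193]);a0=13.8
for a in np.arange(a0,107,6):
    t=np.radians(a+180+13.3);print(a.round(1),goto(s,[*(pv+.0595*np.array([np.cos(t),np.sin(t)])),.109],27.1+a-a0))
```

```text
[ 0.4792 -0.0455  0.1098] 2.5 0.020401790707971483
13.8 [-0.0009  0.0006  0.0008 -0.2035]
19.8 [-5.0000e-04  6.8000e-03  8.0000e-04 -6.2035e+00]
25.8 [ 5.00000e-04  1.29000e-02  8.00000e-04 -1.22035e+01]
31.8 [ 2.10000e-03  1.90000e-02  8.00000e-04 -1.82035e+01]
37.8 [ 4.30000e-03  2.48000e-02  8.00000e-04 -2.42035e+01]
43.8 [ 7.20000e-03  3.03000e-02  8.00000e-04 -3.02035e+01]
49.8 [ 1.06000e-02  3.55000e-02  8.00000e-04 -3.62035e+01]
55.8 [ 1.45000e-02  4.03000e-02  8.00000e-04 -4.22035e+01]
61.8 [ 1.90000e-02  4.47000e-02  8.00000e-04 -4.82035e+01]
67.8 [ 2.38000e-02  4.86000e-02  8.00000e-04 -5.42035e+01]
73.8 [ 2.90000e-02  5.20000e-02  8.00000e-04 -6.02035e+01]
79.8 [ 3.46000e-02  5.48000e-02  8.00000e-04 -6.62035e+01]
85.8 [ 4.04000e-02  5.70000e-02  8.00000e-04 -7.22035e+01]
91.8 [ 4.64000e-02  5.86000e-02  8.00000e-04 -7.82035e+01]
97.8 [ 5.26000e-02  5.96000e-02  8.00000e-04 -8.42035e+01]
103.8 [ 5.88000e-02  5.99000e-02  8.00000e-04 -9.02035e+01]
```

Emit:
{"method": "play_rows", "body": {"deltas": [{"tx": -0.0005, "ty": 0.007, "tz": 0, "turn": -6, "grip": 0.76}, {"tx": 0.0005, "ty": 0.013, "tz": 0, "turn": -12, "grip": 0.76}, {"tx": 0.002, "ty": 0.019, "tz": 0, "turn": -18, "grip": 0.76}, {"tx": 0.0043, "ty": 0.025, "tz": 0, "turn": -24, "grip": 0.76}, {"tx": 0.007, "ty": 0.0303, "tz": 0, "turn": -30, "grip": 0.76}, {"tx": 0.0106, "ty": 0.0355, "tz": 0, "turn": -36, "grip": 0.76}, {"tx": 0.0145, "ty": 0.0403, "tz": 0, "turn": -42, "grip": 0.76}, {"tx": 0.019, "ty": 0.0447, "tz": 0, "turn": -48, "grip": 0.76}, {"tx": 0.0238, "ty": 0.0486, "tz": 0, "turn": -54, "grip": 0.76}, {"tx": 0.029, "ty": 0.052, "tz": 0, "turn": -60, "grip": 0.76}, {"tx": 0.0346, "ty": 0.0548, "tz": 0, "turn": -66, "grip": 0.76}, {"tx": 0.0404, "ty": 0.057, "tz": 0, "turn": -72, "grip": 0.76}, {"tx": 0.0464, "ty": 0.0586, "tz": 0, "turn": -78, "grip": 0.76}, {"tx": 0.05, "ty": 0.0592, "tz": 0, "turn": -82, "grip": 0.76}, {"tx": 0.05, "ty": 0.0592, "tz": 0, "turn": -82, "grip": 0.76}, {"tx": 0.05, "ty": 0.0592, "tz": 0, "turn": -82, "grip": 0.6}, {"tx": 0.05, "ty": 0.0592, "tz": 0, "turn": -82, "grip": 0.6}]}}

```text
time_s: 4.2
ee_pos: [0.5495, -0.0757, 0.109]
ee_rot: [-0.001, 0.582, 0.813, -0.0]
force: [-2.4, -0.4, -0.2]
finger_gap: 0.0341
finger_force: 1.1
```

Run:
```python
from h import *
from cell import env
s=env.state();print(s["ee_pos"].round(4),s["time_s"],s["finger_gap"],s["q"].round(2))
case=np.load("pose.npz")["case"];c,sn=np.cos(case[2]),np.sin(case[2])
w=lambda x,y,z:np.array([case[0]+c*x-sn*y,case[1]+sn*x+c*y,z])
print("above",w(-.052,0,.123),goto(s,w(-.052,0,.2),103.3))
# bar arc: hinge x=.07,z=.08; bar relative (-.122,.043) at 0
s2=dict(s);s2["ee_pos"]=w(-.052,0,.123-.019);s2["ee_rot"]=np.array([0,np.cos(np.radians(103.3/2)),np.sin(np.radians(103.3/2)),0])
for a in np.arange(0,106,5):
    t=np.radians(a);x=.07-.122*np.cos(t)+.043*np.sin(t);z=.08+.122*np.sin(t)+.043*np.cos(t)
    print(a,goto(s2,w(x,0,z-.019),103.3)[:3],w(x,0,z).round(3))
```

```text
[ 0.5495 -0.0757  0.109 ] 4.2 0.0341105975927741 [-0.28  0.18  1.82 -0.    1.15 -0.61]
above [ 0.56857331 -0.0105779   0.123     ] [ 0.0556  0.039  -0.091   5.5113]
0 [0. 0. 0.] [ 0.569 -0.011  0.123]
5 [-0.      0.0042 -0.0105] [ 0.573 -0.01   0.133]
10 [-0.      0.0093 -0.0205] [ 0.578 -0.008  0.144]
15 [-0.      0.0153 -0.0301] [ 0.583 -0.007  0.153]
20 [-0.      0.0221 -0.0391] [ 0.59  -0.006  0.162]
25 [-0.      0.0296 -0.0475] [ 0.597 -0.004  0.171]
30 [-0.      0.0378 -0.0552] [ 0.605 -0.002  0.178]
35 [-0.      0.0467 -0.0622] [0.614 0.    0.185]
40 [-0.      0.0562 -0.0684] [0.623 0.002 0.191]
45 [-0.      0.0661 -0.0737] [0.633 0.005 0.197]
50 [-0.      0.0765 -0.0781] [0.643 0.007 0.201]
55 [-0.      0.0872 -0.0816] [0.653 0.009 0.205]
60 [-0.      0.0982 -0.0842] [0.664 0.012 0.207]
65 [-0.      0.1094 -0.0857] [0.675 0.015 0.209]
70 [-0.      0.1207 -0.0863] [0.686 0.017 0.209]
75 [-0.     0.132 -0.086] [0.697 0.02  0.209]
80 [-0.      0.1432 -0.0846] [0.708 0.022 0.208]
85 [-0.      0.1542 -0.0823] [0.719 0.025 0.205]
90 [-0.     0.165 -0.079] [0.729 0.027 0.202]
95 [-0.      0.1755 -0.0748] [0.739 0.03  0.198]
100 [-0.      0.1855 -0.0697] [0.749 0.032 0.193]
105 [-0.      0.1951 -0.0637] [0.758 0.034 0.187]
```

Run:
```python
from h import *
from cell import env
s=env.state()
case=np.load("pose.npz")["case"];c,sn=np.cos(case[2]),np.sin(case[2])
w=lambda x,y,z:np.array([case[0]+c*x-sn*y,case[1]+sn*x+c*y,z])
print(goto(s,w(-.052,.02,.16),103.3),goto(s,w(-.052,.02,.107),103.3))
```

```text
[ 0.0754  0.0409 -0.051   5.5113] [7.5400e-02 4.1000e-02 2.0000e-03 5.5113e+00]
```

Emit:
{"method": "play_rows", "body": {"deltas": [{"tx": 0, "ty": 0, "tz": -0.04, "turn": 0, "grip": 0.6}, {"tx": 0, "ty": 0, "tz": -0.06, "turn": 0, "grip": 0.6}, {"tx": 0.04, "ty": 0.02, "tz": -0.06, "turn": 5.5, "grip": 0.68}, {"tx": 0.0754, "ty": 0.041, "tz": -0.06, "turn": 5.5, "grip": 0.68}, {"tx": 0.0754, "ty": 0.041, "tz": -0.06, "turn": 5.5, "grip": 0.68}, {"tx": 0.0754, "ty": 0.041, "tz": -0.045, "turn": 5.5, "grip": 0.68}, {"tx": 0.0754, "ty": 0.041, "tz": -0.03, "turn": 5.5, "grip": 0.68}, {"tx": 0.0754, "ty": 0.041, "tz": -0.015, "turn": 5.5, "grip": 0.68}, {"tx": 0.0754, "ty": 0.041, "tz": 0.0, "turn": 5.5, "grip": 0.68}, {"tx": 0.0754, "ty": 0.041, "tz": 0.002, "turn": 5.5, "grip": 0.68}]}}

```text
time_s: 5.2
ee_pos: [0.5623, 0.0084, 0.1037]
ee_rot: [-0.002, 0.62, 0.784, -0.001]
force: [-0.1, 0.1, 0.6]
finger_gap: 0.0276
finger_force: 0.0
```

Run:
```python
from cell import env
import cv2
print(env.state()["ee_pos"],env.state()["force"])
c=env.camera("scene")["color"][100:400,150:450,::-1]
w=env.camera("wrist")["color"][:,:,::-1]
c=cv2.resize(c,(400,400));w=cv2.resize(w,(400,300))
cv2.imwrite("pics/g1.png",cv2.hconcat([c,cv2.copyMakeBorder(w,0,100,0,0,cv2.BORDER_CONSTANT)]))
```

```text
[0.56229632 0.00844455 0.10365556] [-0.13464035  0.13989532  0.56731353]
```

View pics/g1.png

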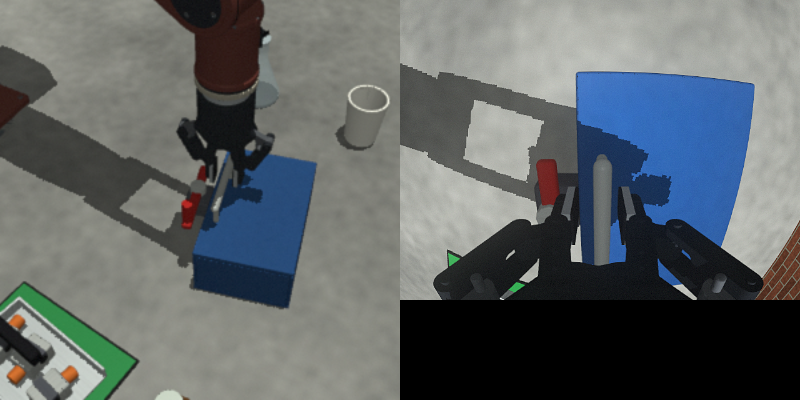

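The bar sits between the fingers and the latch is swung aside. I'll close and open the lid along the hinge arc.

Emit:
{"method": "play_rows", "body": {"deltas": [{"tx": 0, "ty": 0, "tz": 0, "turn": 0, "grip": 1}, {"tx": 0, "ty": 0, "tz": 0, "turn": 0, "grip": 1}, {"tx": 0, "ty": 0, "tz": 0, "turn": 0, "grip": 1}, {"tx": 0, "ty": 0, "tz": 0, "turn": 0, "grip": 1}, {"tx": 0, "ty": 0.0042, "tz": -0.0105, "turn": 0, "grip": 1}, {"tx": 0, "ty": 0.0093, "tz": -0.0205, "turn": 0, "grip": 1}, {"tx": 0, "ty": 0.0153, "tz": -0.0301, "turn": 0, "grip": 1}, {"tx": 0, "ty": 0.0221, "tz": -0.0391, "turn": 0, "grip": 1}, {"tx": 0, "ty": 0.0296, "tz": -0.0475, "turn": 0, "grip": 1}, {"tx": 0, "ty": 0.0378, "tz": -0.0552, "turn": 0, "grip": 1}, {"tx": 0, "ty": 0.0467, "tz": -0.0622, "turn": 0, "grip": 1}, {"tx": 0, "ty": 0.0562, "tz": -0.0684, "turn": 0, "grip": 1}, {"tx": 0, "ty": 0.0661, "tz": -0.0737, "turn": 0, "grip": 1}, {"tx": 0, "ty": 0.0765, "tz": -0.0781, "turn": 0, "grip": 1}]}}

```text
time_s: 6.7
ee_pos: [0.6382, 0.026, 0.1887]
ee_rot: [-0.001, 0.62, 0.785, -0.001]
force: [-9.1, -3.9, 7.4]
finger_gap: 0.0085
finger_force: 60.8
```

Run:
```python
from h import *
from cell import env
s=env.state();print(s["ee_pos"],s["finger_gap"],s["force"],s["finger_force"])
case=np.load("pose.npz")["case"];c,sn=np.cos(case[2]),np.sin(case[2])
w=lambda x,y,z:np.array([case[0]+c*x-sn*y,case[1]+sn*x+c*y,z])
for a in np.arange(50,106,5):
    t=np.radians(a);x=.07-.122*np.cos(t)+.043*np.sin(t);z=.08+.122*np.sin(t)+.043*np.cos(t)
    print(a,goto(s,w(x,.02,z-.0187),103.3))
```

```text
[0.63820192 0.0260497  0.18871797] 0.008537771709020734 [-9.05896889 -3.93919558  7.39667114] 60.81382870674133
50 [0.0004 0.0004 0.0063 0.0821]
55 [0.0004 0.0111 0.0028 0.0821]
60 [0.0003 0.0221 0.0002 0.0821]
65 [ 0.0003  0.0332 -0.0014  0.0821]
70 [ 0.0003  0.0445 -0.0021  0.0821]
75 [ 0.0003  0.0558 -0.0017  0.0821]
80 [ 0.0003  0.067  -0.0004  0.0821]
85 [0.0003 0.078  0.0019 0.0821]
90 [0.0002 0.0888 0.0052 0.0821]
95 [0.0002 0.0993 0.0093 0.0821]
100 [0.0002 0.1094 0.0144 0.0821]
105 [0.0002 0.119  0.0204 0.0821]
```

Emit:
{"method": "play_rows", "body": {"deltas": [{"tx": 0, "ty": 0.011, "tz": -0.0035, "turn": 0, "grip": 1}, {"tx": 0, "ty": 0.022, "tz": -0.006, "turn": 0, "grip": 1}, {"tx": 0, "ty": 0.033, "tz": -0.0075, "turn": 0, "grip": 1}, {"tx": 0, "ty": 0.0443, "tz": -0.008, "turn": 0, "grip": 1}, {"tx": 0, "ty": 0.0556, "tz": -0.0075, "turn": 0, "grip": 1}, {"tx": 0, "ty": 0.0668, "tz": -0.006, "turn": 0, "grip": 1}, {"tx": 0, "ty": 0.0778, "tz": -0.004, "turn": 0, "grip": 1}, {"tx": 0, "ty": 0.0886, "tz": -0.001, "turn": 0, "grip": 1}, {"tx": 0, "ty": 0.0991, "tz": 0.003, "turn": 0, "grip": 1}, {"tx": 0, "ty": 0.1075, "tz": 0.007, "turn": 0, "grip": 1}, {"tx": 0, "ty": 0.1075, "tz": 0.007, "turn": 0, "grip": 1}, {"tx": 0, "ty": 0.1075, "tz": 0.007, "turn": 0, "grip": 0.8}, {"tx": 0, "ty": 0.1075, "tz": 0.007, "turn": 0, "grip": 0.8}, {"tx": 0, "ty": 0.1075, "tz": -0.01, "turn": 0, "grip": 0.8}, {"tx": 0, "ty": 0.1075, "tz": -0.04, "turn": 0, "grip": 0.8}, {"tx": 0, "ty": 0.1075, "tz": -0.08, "turn": 0, "grip": 0.8}]}}

```text
time_s: 8.3
ee_pos: [0.7421, 0.0518, 0.2647]
ee_rot: [-0.002, 0.62, 0.785, -0.001]
force: [0.3, -0.5, 0.9]
finger_gap: 0.0173
finger_force: 0.0
```

Run:
```python
from cell import env
from h import *
s=env.state();print(s["ee_pos"].round(4),s["force"],s["q"].round(2))
S=env.camera("scene");T=env.camera("top");pickle.dump({"scene":S,"top":T},open("c1.pkl","wb"))
a=cv2.resize(np.ascontiguousarray(S["color"][100:400,150:450,::-1]),(400,400))
b=cv2.resize(np.ascontiguousarray(T["color"][130:330,240:440,::-1]),(400,400))
cv2.imwrite("pics/g2.png",cv2.hconcat([a,b]))
tray=np.load("pose.npz")["tray"];c,sn=np.cos(tray[2]),np.sin(tray[2])
for xg in(-.01,.0,.01):
  P=np.array([tray[0]+c*xg,tray[1]+sn*xg])
  print(P.round(4),goto(s,[*P,.16],np.degrees(tray[2])),goto(s,[*P,.058],np.degrees(tray[2])))
```

```text
[0.7421 0.0518 0.2647] [ 0.29210468 -0.47985063  0.90646481] [-0.04  0.5   1.11  0.    1.54 -0.27]
[ 0.4361 -0.3226] [-2.935000e-01 -3.839000e-01  1.060000e-01  1.156777e+02] [ -0.2937  -0.3834   0.208  115.6777]
[ 0.4459 -0.3247] [-2.978000e-01 -3.749000e-01  1.060000e-01  1.156777e+02] [ -0.298   -0.3744   0.208  115.6777]
[ 0.4556 -0.3268] [-3.022000e-01 -3.659000e-01  1.059000e-01  1.156777e+02] [ -0.3023  -0.3654   0.2079 115.6777]
```

View pics/g2.png

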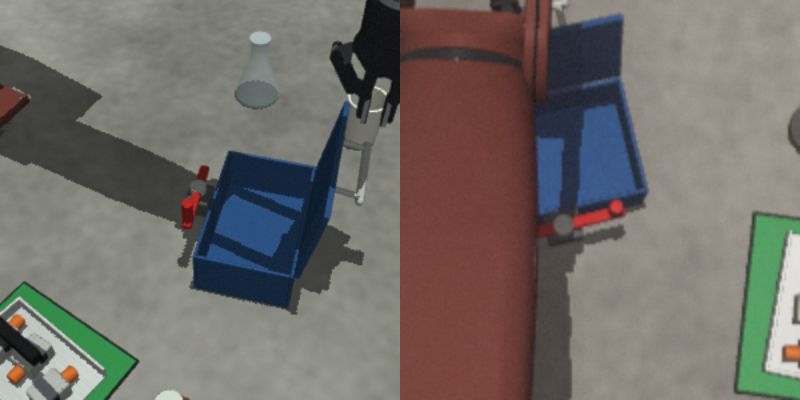

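The lid leans back slightly (about 98°), the latch is clear and the case is empty. Next I'll go to the tray handle.

Emit:
{"method": "play_rows", "body": {"deltas": [{"tx": -0.04, "ty": -0.05, "tz": -0.01, "turn": 8, "grip": 0.8}, {"tx": -0.07, "ty": -0.09, "tz": -0.01, "turn": 16, "grip": 0.8}, {"tx": -0.1, "ty": -0.13, "tz": -0.01, "turn": 24, "grip": 0.8}, {"tx": -0.13, "ty": -0.17, "tz": -0.01, "turn": 32, "grip": 0.6}, {"tx": -0.16, "ty": -0.21, "tz": 0, "turn": 40, "grip": 0.4}, {"tx": -0.19, "ty": -0.25, "tz": 0, "turn": 48, "grip": 0.4}, {"tx": -0.22, "ty": -0.285, "tz": 0, "turn": 56, "grip": 0.4}, {"tx": -0.25, "ty": -0.32, "tz": 0.02, "turn": 64, "grip": 0.4}, {"tx": -0.275, "ty": -0.355, "tz": 0.05, "turn": 72, "grip": 0.4}, {"tx": -0.296, "ty": -0.379, "tz": 0.08, "turn": 80, "grip": 0.4}, {"tx": -0.296, "ty": -0.379, "tz": 0.1, "turn": 88, "grip": 0.4}, {"tx": -0.296, "ty": -0.379, "tz": 0.106, "turn": 96, "grip": 0.4}, {"tx": -0.296, "ty": -0.379, "tz": 0.106, "turn": 104, "grip": 0.4}, {"tx": -0.296, "ty": -0.379, "tz": 0.106, "turn": 112, "grip": 0.4}, {"tx": -0.296, "ty": -0.379, "tz": 0.106, "turn": 115.7, "grip": 0.4}, {"tx": -0.296, "ty": -0.379, "tz": 0.106, "turn": 115.7, "grip": 0.4}]}}

```text
time_s: 10.0
ee_pos: [0.4436, -0.3242, 0.1603]
ee_rot: [0.0, 0.994, -0.107, 0.0]
force: [0.7, -0.0, -0.3]
finger_gap: 0.0514
finger_force: 0.0
```

Run:
```python
from cell import env
from h import *
s=env.state();print(s["ee_pos"].round(4),s["q"].round(2))
cv2.imwrite("pics/g3.png",env.camera("wrist")["color"][:,:,::-1])
tray=np.load("pose.npz")["tray"];c,sn=np.cos(tray[2]),np.sin(tray[2])
P=np.array([tray[0]-c*.005,tray[1]-sn*.005])
print(P,goto(s,[*P,.058],np.degrees(tray[2])))
```

```text
[ 0.4436 -0.3242  0.1603] [-0.77  0.1   1.8   0.    1.24  1.01]
[ 0.44098066 -0.32364206] [-2.800e-03  1.000e-04  1.023e-01 -5.930e-02]
```

View pics/g3.png

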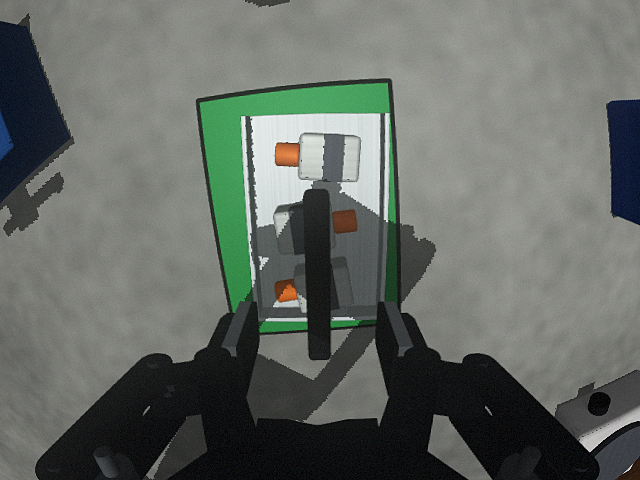

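The handle at column 316 is centred between the fingers and aligned with them. All three bosses lie well inside the tray. I'll descend, grip and lift a little.

Emit:
{"method": "play_rows", "body": {"deltas": [{"tx": -0.003, "ty": 0, "tz": 0.03, "turn": 0, "grip": 0.4}, {"tx": -0.003, "ty": 0, "tz": 0.06, "turn": 0, "grip": 0.4}, {"tx": -0.003, "ty": 0, "tz": 0.09, "turn": 0, "grip": 0.4}, {"tx": -0.003, "ty": 0, "tz": 0.103, "turn": 0, "grip": 0.4}, {"tx": -0.003, "ty": 0, "tz": 0.103, "turn": 0, "grip": 0.4}, {"tx": -0.003, "ty": 0, "tz": 0.103, "turn": 0, "grip": 1}, {"tx": -0.003, "ty": 0, "tz": 0.103, "turn": 0, "grip": 1}, {"tx": -0.003, "ty": 0, "tz": 0.103, "turn": 0, "grip": 1}, {"tx": -0.003, "ty": 0, "tz": 0.103, "turn": 0, "grip": 1}, {"tx": -0.003, "ty": 0, "tz": 0.103, "turn": 0, "grip": 1}, {"tx": -0.003, "ty": 0, "tz": 0.103, "turn": 0, "grip": 1}, {"tx": -0.003, "ty": 0, "tz": 0.098, "turn": 0, "grip": 1}, {"tx": -0.003, "ty": 0, "tz": 0.09, "turn": 0, "grip": 1}, {"tx": -0.003, "ty": 0, "tz": 0.08, "turn": 0, "grip": 1}, {"tx": -0.003, "ty": 0, "tz": 0.07, "turn": 0, "grip": 1}, {"tx": -0.003, "ty": 0, "tz": 0.07, "turn": 0, "grip": 1}]}}

```text
time_s: 11.65
ee_pos: [0.4416, -0.3245, 0.0916]
ee_rot: [0.001, 0.994, -0.107, 0.001]
force: [0.6, -0.8, -4.9]
finger_gap: 0.0145
finger_force: 58.7
```

Run:
```python
from cell import env
from h import *
s=env.state();print(s["ee_pos"].round(4),s["q"].round(2),s["force"],s["torque"])
S=env.camera("scene")
cv2.imwrite("pics/g4.png",cv2.resize(np.ascontiguousarray(S["color"][230:470,80:400,::-1]),None,fx=2,fy=2))
```

```text
[ 0.4416 -0.3245  0.0916] [-0.78  0.18  1.85  0.    1.11  1.01] [ 0.62147673 -0.80499015 -4.87333783] [-0.07965356 -0.07615439 -0.03793974]
```

View pics/g4.png

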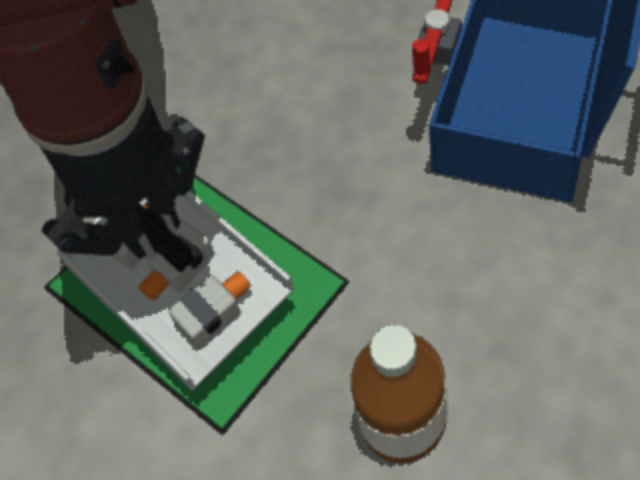

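The tray is lifted roughly level with its load. The case is open and empty and the bottle is clear. I'll raise the tray further, then carry it over the case.

Emit:
{"method": "play_rows", "body": {"deltas": [{"tx": 0, "ty": 0, "tz": -0.006, "turn": 0, "grip": 1}, {"tx": 0, "ty": 0, "tz": -0.018, "turn": 0, "grip": 1}, {"tx": 0, "ty": 0, "tz": -0.034, "turn": 0, "grip": 1}, {"tx": 0, "ty": 0, "tz": -0.054, "turn": 0, "grip": 1}, {"tx": 0, "ty": 0, "tz": -0.074, "turn": 0, "grip": 1}, {"tx": 0, "ty": 0, "tz": -0.094, "turn": 0, "grip": 1}, {"tx": 0, "ty": 0, "tz": -0.114, "turn": 0, "grip": 1}, {"tx": 0, "ty": 0, "tz": -0.13, "turn": 0, "grip": 1}, {"tx": 0, "ty": 0, "tz": -0.142, "turn": 0, "grip": 1}, {"tx": 0, "ty": 0, "tz": -0.148, "turn": 0, "grip": 1}, {"tx": 0.001, "ty": -0.004, "tz": -0.15, "turn": -2, "grip": 1}, {"tx": 0.004, "ty": -0.012, "tz": -0.15, "turn": -6, "grip": 1}, {"tx": 0.008, "ty": -0.025, "tz": -0.15, "turn": -11, "grip": 1}, {"tx": 0.013, "ty": -0.042, "tz": -0.15, "turn": -16, "grip": 1}, {"tx": 0.018, "ty": -0.06, "tz": -0.15, "turn": -21, "grip": 1}, {"tx": 0.024, "ty": -0.078, "tz": -0.15, "turn": -26, "grip": 1}, {"tx": 0.029, "ty": -0.096, "tz": -0.15, "turn": -31, "grip": 1}, {"tx": 0.034, "ty": -0.112, "tz": -0.15, "turn": -36, "grip": 1}, {"tx": 0.037, "ty": -0.122, "tz": -0.15, "turn": -39, "grip": 1}, {"tx": 0.038, "ty": -0.126, "tz": -0.15, "turn": -40, "grip": 1}]}}

```text
time_s: 13.7
ee_pos: [0.5045, -0.207, 0.2382]
ee_rot: [-0.001, 0.97, 0.241, -0.001]
force: [-0.2, 0.2, -4.3]
finger_gap: 0.0152
finger_force: 58.7
```

```bash
cat > w.py <<'E'
from cell import env
from h import *
case=np.load("pose.npz")["case"];c,sn=np.cos(case[2]),np.sin(case[2])
w=lambda x,y,z:np.array([case[0]+c*x-sn*y,case[1]+sn*x+c*y,z])
def inv(P): d=np.array(P[:2])-case[:2];return np.array([c*d[0]+sn*d[1],-sn*d[0]+c*d[1]])
s=env.state();print(s["ee_pos"].round(4),"case xy",inv(s["ee_pos"]).round(4),s["q"].round(2),s["force"].round(1),s["finger_gap"])
E
python3 -c "
from w import *
print(goto(s,w(0,-.005,.24),103.3))"
```

```text
[ 0.5045 -0.207   0.2382] case xy [-0.1595 -0.1764] [-0.53  0.03  1.73  0.    1.39  0.55] [-0.2  0.2 -4.3] 0.015212267086270334
[ 1.97600e-01 -1.25600e-01 -1.70000e-03 -7.53954e+01]
```

Emit:
{"method": "play_rows", "body": {"deltas": [{"tx": 0.003, "ty": -0.002, "tz": 0, "turn": -2, "grip": 1}, {"tx": 0.01, "ty": -0.006, "tz": 0, "turn": -5, "grip": 1}, {"tx": 0.022, "ty": -0.014, "tz": 0, "turn": -10, "grip": 1}, {"tx": 0.037, "ty": -0.024, "tz": 0, "turn": -15, "grip": 1}, {"tx": 0.052, "ty": -0.033, "tz": 0, "turn": -20, "grip": 1}, {"tx": 0.067, "ty": -0.043, "tz": 0, "turn": -25, "grip": 1}, {"tx": 0.082, "ty": -0.052, "tz": 0, "turn": -30, "grip": 1}, {"tx": 0.097, "ty": -0.062, "tz": 0, "turn": -35, "grip": 1}, {"tx": 0.112, "ty": -0.071, "tz": 0, "turn": -41, "grip": 1}, {"tx": 0.127, "ty": -0.081, "tz": 0, "turn": -47, "grip": 1}, {"tx": 0.142, "ty": -0.09, "tz": 0, "turn": -53, "grip": 1}, {"tx": 0.157, "ty": -0.1, "tz": 0, "turn": -59, "grip": 1}, {"tx": 0.172, "ty": -0.109, "tz": 0, "turn": -65, "grip": 1}, {"tx": 0.185, "ty": -0.117, "tz": 0, "turn": -70, "grip": 1}, {"tx": 0.193, "ty": -0.122, "tz": 0, "turn": -73, "grip": 1}, {"tx": 0.197, "ty": -0.125, "tz": 0, "turn": -75, "grip": 1}, {"tx": 0.1976, "ty": -0.1256, "tz": 0, "turn": -75.4, "grip": 1}, {"tx": 0.1976, "ty": -0.1256, "tz": 0, "turn": -75.4, "grip": 1}]}}

```text
time_s: 15.5
ee_pos: [0.6209, -0.0059, 0.2391]
ee_rot: [-0.0, 0.622, 0.783, -0.0]
force: [-0.5, 0.3, -5.0]
finger_gap: 0.0148
finger_force: 58.7
```

```bash
cat > look.py <<'E'
from w import *
import sys
# find tray pitch from scene: bright white pixels bounding; report orange blobs and lip edge estimate
S=env.camera("scene");cv2.imwrite(sys.argv[1],S["color"][:,:,::-1])
hsv=cv2.cvtColor(S["color"],cv2.COLOR_RGB2HSV)
m=cv2.inRange(hsv,(5,150,90),(18,255,255));m[:,:200]=0
n,_,st,ce=cv2.connectedComponentsWithStats(m)
for i in range(1,n):
    if st[i,4]>8: print("orange",ce[i].round(1),st[i,4])
E
python3 look.py pics/g5.png
python3 - <<'E'
import sys;sys.path.insert(0,".")
from w import *
im=cv2.imread("pics/g5.png");S=pickle.load(open("c0.pkl","rb"))["scene"]
for z in (.18,.184,.188):
  # expected lip corners and rear wall corners if level
  print(z,[proj(S,w(x,y,z))[0].round(0).tolist() for x,y in((.055,.085),(-.055,.085),(-.055,-.085),(.055,-.085))])
print(goto(s,w(0,-.005,.104),103.3))
E
```

```text
[ 0.6209 -0.0059  0.2391] case xy [-0.     -0.0075] [-0.14  0.21  1.53 -0.    1.41 -0.36] [-0.5  0.3 -5. ] 0.014783017025788204
orange [357.5 212.9] 85
orange [323.1 232.2] 96
orange [279.4 424. ] 1103
[ 0.6209 -0.0061  0.2392] case xy [-0.0001 -0.0076] [-0.14  0.21  1.53 -0.    1.41 -0.36] [ 0.1  0.6 -4.5] 0.0148017647293427
0.18 [[383.0, 194.0], [326.0, 185.0], [303.0, 251.0], [367.0, 264.0]]
0.184 [[383.0, 193.0], [326.0, 183.0], [303.0, 249.0], [368.0, 262.0]]
0.188 [[384.0, 191.0], [326.0, 181.0], [303.0, 248.0], [368.0, 261.0]]
[ 2.700e-03  1.000e-04  1.352e-01 -2.798e-01]
```

Emit:
{"method": "play_rows", "body": {"deltas": [{"tx": 0.001, "ty": 0, "tz": 0.005, "turn": 0, "grip": 1}, {"tx": 0.002, "ty": 0, "tz": 0.015, "turn": 0, "grip": 1}, {"tx": 0.0027, "ty": 0, "tz": 0.028, "turn": 0, "grip": 1}, {"tx": 0.0027, "ty": 0, "tz": 0.042, "turn": 0, "grip": 1}, {"tx": 0.0027, "ty": 0, "tz": 0.056, "turn": 0, "grip": 1}, {"tx": 0.0027, "ty": 0, "tz": 0.07, "turn": 0, "grip": 1}, {"tx": 0.0027, "ty": 0, "tz": 0.082, "turn": 0, "grip": 1}, {"tx": 0.0027, "ty": 0, "tz": 0.092, "turn": 0, "grip": 1}, {"tx": 0.0027, "ty": 0, "tz": 0.102, "turn": 0, "grip": 1}, {"tx": 0.0027, "ty": 0, "tz": 0.112, "turn": 0, "grip": 1}, {"tx": 0.0027, "ty": 0, "tz": 0.122, "turn": 0, "grip": 1}, {"tx": 0.0027, "ty": 0, "tz": 0.131, "turn": 0, "grip": 1}, {"tx": 0.0027, "ty": 0, "tz": 0.135, "turn": 0, "grip": 1}, {"tx": 0.0027, "ty": 0, "tz": 0.135, "turn": 0, "grip": 1}]}}

```text
time_s: 16.95
ee_pos: [0.62, -0.0028, 0.1035]
ee_rot: [-0.001, 0.622, 0.783, -0.0]
force: [0.5, 0.5, -4.8]
finger_gap: 0.015
finger_force: 58.6
```

```bash
python3 look.py pics/g6.png
python3 - <<'E'
import numpy as np
g=90;r=70
for f in range(0,42,3):
    t=np.radians(f);h=g*np.cos(t)-r*np.sin(t);v=g*np.sin(t)+r*np.cos(t);print(f,round(90-h,1),round(v-70,1))
E
```

```text
[ 0.62   -0.0028  0.1035] case xy [-0.0002 -0.0043] [-0.13  0.33  1.65 -0.    1.17 -0.36] [ 0.5  0.5 -4.8] 0.015024057840709992
orange [352.7 260.3] 70
orange [322.1 279. ] 79
orange [279.1 423.9] 1132
0 0.0 0.0
3 3.8 4.6
6 7.8 9.0
9 12.1 13.2
12 16.5 17.2
15 21.2 20.9
18 26.0 24.4
21 31.1 27.6
24 36.3 30.6
27 41.6 33.2
30 47.1 35.6
33 52.6 37.7
36 58.3 39.5
39 64.1 41.0
```

Emit:
{"method": "play_rows", "body": {"deltas": [{"tx": 0.006, "ty": 0, "tz": 0, "turn": 0, "grip": 1}, {"tx": 0.012, "ty": 0, "tz": 0, "turn": 0, "grip": 1}, {"tx": 0.015, "ty": 0, "tz": 0, "turn": 0, "grip": 1}, {"tx": 0.019, "ty": 0, "tz": -0.0045, "turn": 0, "grip": 1}, {"tx": 0.023, "ty": 0, "tz": -0.009, "turn": 0, "grip": 1}, {"tx": 0.027, "ty": 0, "tz": -0.013, "turn": 0, "grip": 1}, {"tx": 0.0315, "ty": 0, "tz": -0.017, "turn": 0, "grip": 1}, {"tx": 0.0315, "ty": 0, "tz": -0.017, "turn": 0, "grip": 1}]}}

```text
time_s: 17.8
ee_pos: [0.6147, 0.0255, 0.1235]
ee_rot: [0.003, 0.622, 0.783, -0.001]
force: [1.3, -10.2, -2.9]
finger_gap: 0.015
finger_force: 58.6
```

```bash
python3 look.py pics/g7.png; python3 -c "
from w import *;print(s['torque'],s['finger_force'])"
```

```text
[0.6147 0.0255 0.1235] case xy [0.0012 0.0245] [-0.08  0.29  1.65 -0.01  1.19 -0.31] [  1.3 -10.2  -2.9] 0.014963546365252864
orange [355.6 248.8] 66
orange [324.9 262.2] 77
orange [279.3 423.9] 1111
[0.6147 0.0254 0.1233] case xy [0.0012 0.0244] [-0.08  0.29  1.65 -0.01  1.19 -0.31] [  1.4 -10.   -1.5] 0.014865592962012153
[-1.89117869 -0.05718266  0.10118661] 58.703314661979675
```

View pics/g7.png

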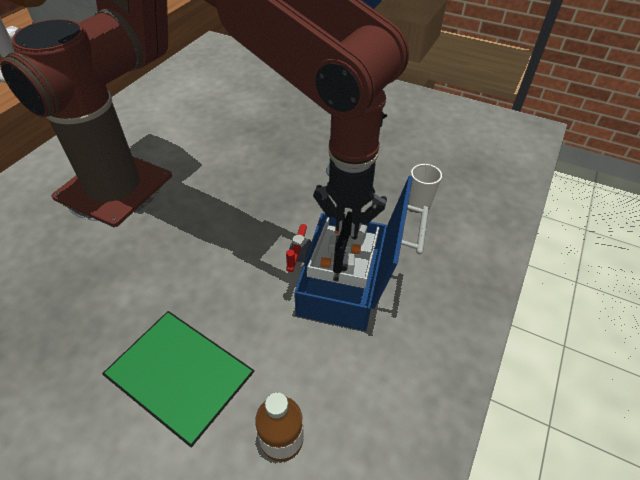

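The view shows the tray inside the case with its lip against the far wall (10 N) and tipping. The lid is upright and the bystanders are untouched. I'll continue the arc about the lip.

Emit:
{"method": "play_rows", "body": {"deltas": [{"tx": 0.005, "ty": 0, "tz": -0.004, "turn": 0, "grip": 1}, {"tx": 0.01, "ty": 0, "tz": -0.0075, "turn": 0, "grip": 1}, {"tx": 0.015, "ty": 0, "tz": -0.0105, "turn": 0, "grip": 1}, {"tx": 0.02, "ty": 0, "tz": -0.0135, "turn": 0, "grip": 1}, {"tx": 0.025, "ty": 0, "tz": -0.016, "turn": 0, "grip": 1}, {"tx": 0.0305, "ty": 0, "tz": -0.0185, "turn": 0, "grip": 1}, {"tx": 0.036, "ty": 0, "tz": -0.0205, "turn": 0, "grip": 1}, {"tx": 0.036, "ty": 0, "tz": -0.0205, "turn": 0, "grip": 1}]}}

```text
time_s: 18.65
ee_pos: [0.6068, 0.0613, 0.1442]
ee_rot: [0.003, 0.622, 0.783, -0.0]
force: [1.1, -7.3, -2.9]
finger_gap: 0.0152
finger_force: 58.5
```

```bash
cat > tilt.py <<'E'
# tray pitch from the scene picture: fit the rear top edge height of the white back wall by maximising silhouette overlap
from w import *
from scipy.spatial.transform import Rotation as R
def mask(cm,tcp,phi,psi):
    Rt=R.from_euler("z",psi)*R.from_euler("y",phi)
    g=np.array([*tcp[:2],tcp[2]+.0187]);G=np.array([-.005,0,.072])
    f=lambda P:proj(cm,Rt.apply(np.array(P)-G)+g)
    m=np.zeros((480,640),np.uint8)
    for F in ([[-.085,-.055,0],[-.085,.055,0],[-.085,.055,.028],[-.085,-.055,.028]],[[-.085,.055,0],[.085,.055,0],[.085,.055,.028],[-.085,.055,.028]],[[-.085,-.055,0],[.085,-.055,0],[.085,-.055,.028],[-.085,-.055,.028]],[[-.085,-.055,0],[.085,-.055,0],[.085,.055,0],[-.085,.055,0]]):
        cv2.fillConvexPoly(m,np.round(f(F)).astype(np.int32),255)
    return m
def tilt(psi=np.radians(103.3)):
    S=env.camera("scene");hsv=cv2.cvtColor(S["color"],cv2.COLOR_RGB2HSV)
    wm=((hsv[...,1]<40)&(hsv[...,2]>95)).astype(np.uint8);wm=wm.astype(bool)
    best=[]
    for d in range(-10,61,2):
        m=mask(S,s["ee_pos"],np.radians(d),psi)>0
        x=cv2.dilate(m.astype(np.uint8),np.ones((25,25)))>0
        best.append(((wm&m).sum()-.7*(m&~wm).sum()-(wm&x&~m).sum(),d))
    print("tilt",sorted(best)[::-1][:4])
    b,g,r=0,1,2
    o=((hsv[...,0]>4)&(hsv[...,0]<19)&(hsv[...,1]>150)&(hsv[...,2]>60)).astype(np.uint8);o[380:]=0;o[:150]=0;o[:,:200]=0
    n,_,st,ce=cv2.connectedComponentsWithStats(o)
    print("orange",[(ce[i].round(0).tolist(),int(st[i,4])) for i in range(1,n) if st[i,4]>6])
if __name__=="__main__": tilt()
E
python3 tilt.py
```

```text
[0.6068 0.0613 0.1442] case xy [0.0017 0.0611] [-0.03  0.26  1.65 -0.    1.23 -0.25] [ 1.1 -7.3 -2.9] 0.015235875099730227
tilt [(np.float64(-645.0999999999999), 36), (np.float64(-649.9), 32), (np.float64(-655.4), 34), (np.float64(-701.2), 38)]
orange [([332.0, 231.0], 73), ([362.0, 232.0], 18)]
```

Emit:
{"method": "play_rows", "body": {"deltas": [{"tx": -0.006, "ty": 0, "tz": 0, "turn": 0, "grip": 1}, {"tx": -0.014, "ty": 0, "tz": 0, "turn": 0, "grip": 1}, {"tx": -0.024, "ty": 0, "tz": 0, "turn": 0, "grip": 1}, {"tx": -0.034, "ty": 0, "tz": 0, "turn": 0, "grip": 1}, {"tx": -0.044, "ty": 0, "tz": 0, "turn": 0, "grip": 1}, {"tx": -0.052, "ty": 0, "tz": 0, "turn": 0, "grip": 1}, {"tx": -0.055, "ty": 0, "tz": 0, "turn": 0, "grip": 1}, {"tx": -0.055, "ty": 0, "tz": 0, "turn": 0, "grip": 1}, {"tx": -0.055, "ty": 0, "tz": 0, "turn": 0, "grip": 1}, {"tx": -0.055, "ty": 0, "tz": 0, "turn": 0, "grip": 1}]}}

```text
time_s: 19.7
ee_pos: [0.6176, 0.0097, 0.1419]
ee_rot: [-0.0, 0.622, 0.783, 0.0]
force: [-0.1, 0.5, -2.2]
finger_gap: 0.015
finger_force: 59.1
```

```bash
python3 tilt.py
```

```text
[0.6176 0.0097 0.1419] case xy [0.0004 0.0085] [-0.11  0.28  1.63  0.    1.23 -0.34] [-0.1  0.5 -2.2] 0.014977429335339269
tilt [(np.float64(-119.19999999999993), 30), (np.float64(-119.89999999999998), 28), (np.float64(-127.29999999999995), 32), (np.float64(-164.69999999999993), 34)]
orange [([331.0, 239.0], 26)]
```

The wrist load dropped to the tray's own weight (2.2 N), so all three bosses are out. I'll raise the tray straight up and verify.

Emit:
{"method": "play_rows", "body": {"deltas": [{"tx": 0, "ty": 0, "tz": -0.006, "turn": 0, "grip": 1}, {"tx": 0, "ty": 0, "tz": -0.015, "turn": 0, "grip": 1}, {"tx": 0, "ty": 0, "tz": -0.027, "turn": 0, "grip": 1}, {"tx": 0, "ty": 0, "tz": -0.04, "turn": 0, "grip": 1}, {"tx": 0, "ty": 0, "tz": -0.055, "turn": 0, "grip": 1}, {"tx": 0, "ty": 0, "tz": -0.07, "turn": 0, "grip": 1}, {"tx": 0, "ty": 0, "tz": -0.085, "turn": 0, "grip": 1}, {"tx": 0, "ty": 0, "tz": -0.1, "turn": 0, "grip": 1}, {"tx": 0, "ty": 0, "tz": -0.11, "turn": 0, "grip": 1}, {"tx": 0, "ty": 0, "tz": -0.115, "turn": 0, "grip": 1}, {"tx": 0, "ty": 0, "tz": -0.115, "turn": 0, "grip": 1}]}}

```text
time_s: 20.85
ee_pos: [0.6181, 0.0093, 0.2578]
ee_rot: [0.001, 0.622, 0.783, 0.0]
force: [0.4, 0.1, -3.1]
finger_gap: 0.0147
finger_force: 59.2
```

```bash
python3 tilt.py
python3 - <<'E'
from w import *
for n in("top","scene"):
    T=env.camera(n);hsv=cv2.cvtColor(T["color"],cv2.COLOR_RGB2HSV)
    o=((hsv[...,0]>4)&(hsv[...,0]<19)&(hsv[...,1]>140)&(hsv[...,2]>50)).astype(np.uint8)
    k,_,st,ce=cv2.connectedComponentsWithStats(o)
    for i in range(1,k):
        if st[i,4]>5: print(n,ce[i].round(1),st[i,4],"case xy@z.02",inv(back(T,ce[i],.02)).round(3))
print(goto(s,[.443,-.3145,.28],-7.1))
E
```

```text
[0.6181 0.0093 0.2578] case xy [0.0007 0.0079] [-0.11  0.19  1.52  0.    1.44 -0.34] [ 0.4  0.1 -3.1] 0.014730848541179597
tilt [(np.float64(-551.3), -8), (np.float64(-556.6999999999998), -6), (np.float64(-561.3), -4), (np.float64(-564.6999999999998), -2)]
orange [([337.0, 239.0], 71), ([362.0, 257.0], 59)]
[0.6177 0.0093 0.2568] case xy [0.0004 0.0081] [-0.11  0.19  1.52 -0.    1.44 -0.34] [-0.2  0.2 -3.6] 0.015082574486686321
top [450.1 183.1] 28 case xy@z.02 [-0.003 -0.341]
top [288.7 220.5] 11 case xy@z.02 [-0.009  0.062]
scene [2.8 2.6] 11 case xy@z.02 [-1.552  0.964]
scene [9.9 2.6] 10 case xy@z.02 [-1.525  0.971]
scene [28.4  0.8] 8 case xy@z.02 [-1.467  1.004]
scene [197.   19.4] 1816 case xy@z.02 [-0.762  1.017]
scene [477.4   0.8] 36 case xy@z.02 [0.238 1.448]
scene [510.8   4.1] 273 case xy@z.02 [0.365 1.449]
scene [585.9   3.2] 230 case xy@z.02 [0.65  1.532]
scene [623.    8.6] 312 case xy@z.02 [0.782 1.515]
scene [453.6   7. ] 123 case xy@z.02 [0.15  1.365]
scene [538.8   8.6] 136 case xy@z.02 [0.468 1.433]
scene [483.7  12.9] 299 case xy@z.02 [0.264 1.34 ]
scene [17.3 1
[... 2178 characters left out ...]
11.1] 21 case xy@z.02 [0.392 0.703]
scene [555.  118.7] 74 case xy@z.02 [0.468 0.684]
scene [633.4 116.2] 95 case xy@z.02 [0.684 0.753]
scene [618.9 125.2] 264 case xy@z.02 [0.637 0.696]
scene [592.4 130.8] 237 case xy@z.02 [0.562 0.65 ]
scene [574.5 137.6] 136 case xy@z.02 [0.511 0.606]
scene [627.1 139.9] 153 case xy@z.02 [0.647 0.63 ]
scene [606.5 146.2] 227 case xy@z.02 [0.589 0.587]
scene [633.9 154. ] 68 case xy@z.02 [0.653 0.57 ]
scene [336.9 238.8] 71 case xy@z.02 [-0.03   0.094]
scene [361.7 257. ] 60 case xy@z.02 [0.032 0.057]
scene [279.  425.7] 1374 case xy@z.02 [-0.034 -0.319]
scene [283. 458.] 42 case xy@z.02 [-0.013 -0.365]
[-2.75900e-01 -2.43500e-01 -2.32000e-02  1.10188e+02]
```

```bash
cat > wr.py <<'E'
from w import *
F=[]
for i in range(8):
    W=env.camera("wrist");F.append(env.state()["force"])
print("mean force",np.mean(F,0).round(2),np.std(F,0).round(2))
K,Rm,t=cam(W);hsv=cv2.cvtColor(W["color"],cv2.COLOR_RGB2HSV);o0=-Rm.T@t;print("cam",o0.round(3))
o=((hsv[...,0]>4)&(hsv[...,0]<19)&(hsv[...,1]>140)&(hsv[...,2]>50)).astype(np.uint8)
k,_,st,ce=cv2.connectedComponentsWithStats(o)
def ray(uv):
    x=(uv-K[:2,2])/K[0,0];r=np.hypot(*x);d=np.r_[np.sin(r)*x/max(r,1e-9),np.cos(r)];return Rm.T@d
phi=np.radians(31);Rt=R.from_euler("z",np.radians(103.3))*R.from_euler("y",phi)
g=s["ee_pos"]+[0,0,.0187];G=np.array([-.005,0,.072])
for i in range(1,k):
    if st[i,4]>15:
        d=ray(ce[i]);P=o0+d*(.02-o0[2])/d[2]
        a=Rt.inv().apply(o0-g)+G;b=Rt.inv().apply(d);Q=a+b*(.019-a[2])/b[2]
        print(ce[i].round(0),st[i,4],"case",inv(P).round(3),"tray xy",Q[:2].round(3))
E
python3 wr.py
```

```text
[0.6172 0.0094 0.2558] case xy [-0.0001  0.0082] [-0.11  0.19  1.52  0.    1.44 -0.34] [ 0.4 -0.3 -3.7] 0.014742549839837228
mean force [-0.16 -0.12 -2.22] [0.79 0.54 0.43]
cam [0.599 0.089 0.4  ]
[294. 129.] 276 case [-0.023  0.087] tray xy [0.12  0.014]
[292. 152.] 345 case [-0.026  0.063] tray xy [0.103 0.015]
[354. 159.] 77 case [0.037 0.056] tray xy [ 0.099 -0.022]
[637. 241.] 27 case [ 0.463 -0.032] tray xy [ 0.048 -0.242]
[636. 263.] 138 case [ 0.474 -0.067] tray xy [ 0.031 -0.236]
[626. 269.] 83 case [ 0.453 -0.076] tray xy [ 0.027 -0.223]
[624. 294.] 320 case [ 0.464 -0.117] tray xy [ 0.009 -0.218]
[636. 291.] 128 case [ 0.494 -0.113] tray xy [ 0.011 -0.233]
[609. 309.] 77 case [ 0.438 -0.14 ] tray xy [-0.  -0.2]
[624. 320.] 353 case [ 0.485 -0.164] tray xy [-0.009 -0.215]
[636. 319.] 128 case [ 0.519 -0.165] tray xy [-0.01 -0.23]
[606. 333.] 316 case [ 0.449 -0.182] tray xy [-0.016 -0.195]
[622. 348.] 360 case [ 0.509 -0.22 ] tray xy [-0.028 -0.213]
[591. 346.] 67 case [ 0.423 -0.203] tray xy [-0.023 -0.18 ]
[635. 346.] 158 case [ 0.549 -0.223] tray xy [-0.03  -0.228]
[604.
[... 1056 characters left out ...]
9 -0.442] tray xy [-0.087 -0.186]
[577. 440.] 213 case [ 0.503 -0.437] tray xy [-0.086 -0.171]
[627. 451.] 392 case [ 0.729 -0.551] tray xy [-0.109 -0.225]
[607. 457.] 359 case [ 0.651 -0.542] tray xy [-0.107 -0.203]
[587. 462.] 347 case [ 0.584 -0.535] tray xy [-0.106 -0.183]
[637. 456.] 54 case [ 0.804 -0.599] tray xy [-0.117 -0.24 ]
[570. 466.] 264 case [ 0.528 -0.527] tray xy [-0.104 -0.166]
[627. 471.] 234 case [ 0.803 -0.658] tray xy [-0.126 -0.229]
[608. 474.] 143 case [ 0.708 -0.629] tray xy [-0.122 -0.206]
[589. 476.] 74 case [ 0.63  -0.605] tray xy [-0.118 -0.187]
[636. 476.] 48 case [ 0.889 -0.719] tray xy [-0.135 -0.243]
[571. 478.] 24 case [ 0.559 -0.581] tray xy [-0.114 -0.169]
```

All three thumbscrews lie inside the case, at case xy (-0.023, 0.087), (-0.026, 0.063) and (0.037, 0.056). The tray is empty (2.2 N). I'll carry it back to above the mat, still tilted.

Run:
```python
from w import *
print(goto(s,[.4916,-.3206,.28],-7.1))
```

```text
[0.6177 0.0093 0.2567] case xy [0.0003 0.0081] [-0.11  0.19  1.52  0.    1.44 -0.34] [-0.6  0.4 -2. ] 0.015038172643859619
[-2.928000e-01 -1.975000e-01 -2.330000e-02  1.101858e+02]
```

Emit:
{"method": "play_rows", "body": {"deltas": [{"tx": -0.005, "ty": -0.003, "tz": -0.01, "turn": 2, "grip": 1}, {"tx": -0.014, "ty": -0.01, "tz": -0.02, "turn": 6, "grip": 1}, {"tx": -0.03, "ty": -0.02, "tz": -0.023, "turn": 12, "grip": 1}, {"tx": -0.048, "ty": -0.032, "tz": -0.023, "turn": 19, "grip": 1}, {"tx": -0.067, "ty": -0.045, "tz": -0.023, "turn": 26, "grip": 1}, {"tx": -0.086, "ty": -0.058, "tz": -0.023, "turn": 33, "grip": 1}, {"tx": -0.105, "ty": -0.071, "tz": -0.023, "turn": 40, "grip": 1}, {"tx": -0.124, "ty": -0.084, "tz": -0.023, "turn": 47, "grip": 1}, {"tx": -0.143, "ty": -0.096, "tz": -0.023, "turn": 54, "grip": 1}, {"tx": -0.162, "ty": -0.109, "tz": -0.023, "turn": 61, "grip": 1}, {"tx": -0.181, "ty": -0.122, "tz": -0.023, "turn": 68, "grip": 1}, {"tx": -0.2, "ty": -0.135, "tz": -0.023, "turn": 75, "grip": 1}, {"tx": -0.219, "ty": -0.148, "tz": -0.023, "turn": 82, "grip": 1}, {"tx": -0.238, "ty": -0.161, "tz": -0.023, "turn": 89, "grip": 1}, {"tx": -0.257, "ty": -0.173, "tz": -0.023, "turn": 96, "grip": 1}, {"tx": -0.274, "ty": -0.185, "tz": -0.023, "turn": 103, "grip": 1}, {"tx": -0.286, "ty": -0.193, "tz": -0.023, "turn": 108, "grip": 1}, {"tx": -0.292, "ty": -0.197, "tz": -0.023, "turn": 110, "grip": 1}, {"tx": -0.2928, "ty": -0.1975, "tz": -0.023, "turn": 110.2, "grip": 1}, {"tx": -0.2928, "ty": -0.1975, "tz": -0.023, "turn": 110.2, "grip": 1}]}}

```text
time_s: 23.4
ee_pos: [0.4918, -0.3204, 0.2803]
ee_rot: [-0.0, 0.998, -0.062, 0.0]
force: [-0.9, 0.5, -2.7]
finger_gap: 0.0154
finger_force: 59.2
```

Run:
```python
from w import *
print(goto(s,[.4916,-.3206,.10],-7.1))
import tilt;tilt.tilt(np.radians(-7.1))
```

```text
[ 0.4918 -0.3204  0.2803] case xy [-0.198  -0.2839] [-0.71  0.1   1.57  0.    1.47  0.98] [-0.9  0.5 -2.7] 0.015390105685086322
[-0.0002  0.0002  0.1803  0.0424]
tilt [(np.float64(-1503.8999999999996), -10), (np.float64(-1634.5), -8), (np.float64(-1822.6), -6), (np.float64(-1923.4999999999995), -4)]
orange [([337.0, 238.0], 72), ([362.0, 257.0], 58)]
```

Emit:
{"method": "play_rows", "body": {"deltas": [{"tx": 0, "ty": 0, "tz": 0.01, "turn": 0, "grip": 1}, {"tx": 0, "ty": 0, "tz": 0.03, "turn": 0, "grip": 1}, {"tx": 0, "ty": 0, "tz": 0.055, "turn": 0, "grip": 1}, {"tx": 0, "ty": 0, "tz": 0.08, "turn": 0, "grip": 1}, {"tx": 0, "ty": 0, "tz": 0.105, "turn": 0, "grip": 1}, {"tx": 0, "ty": 0, "tz": 0.13, "turn": 0, "grip": 1}, {"tx": 0, "ty": 0, "tz": 0.15, "turn": 0, "grip": 1}, {"tx": 0, "ty": 0, "tz": 0.165, "turn": 0, "grip": 1}, {"tx": 0, "ty": 0, "tz": 0.173, "turn": 0, "grip": 1}, {"tx": 0, "ty": 0, "tz": 0.178, "turn": 0, "grip": 1}, {"tx": 0, "ty": 0, "tz": 0.182, "turn": 0, "grip": 1}, {"tx": 0, "ty": 0, "tz": 0.186, "turn": 0, "grip": 1}, {"tx": 0, "ty": 0, "tz": 0.186, "turn": 0, "grip": 1}]}}

```text
time_s: 24.75
ee_pos: [0.4924, -0.3213, 0.0956]
ee_rot: [0.001, 0.998, -0.062, 0.001]
force: [-1.4, 1.2, 3.4]
finger_gap: 0.0151
finger_force: 60.0
```

Emit:
{"method": "play_rows", "body": {"deltas": [{"tx": -0.003, "ty": 0, "tz": 0.0025, "turn": 0, "grip": 1}, {"tx": -0.0057, "ty": 0, "tz": 0.004, "turn": 0, "grip": 1}, {"tx": -0.0112, "ty": 0, "tz": 0.006, "turn": 0, "grip": 1}, {"tx": -0.0167, "ty": 0, "tz": 0.0085, "turn": 0, "grip": 1}, {"tx": -0.022, "ty": 0, "tz": 0.011, "turn": 0, "grip": 1}, {"tx": -0.0272, "ty": 0, "tz": 0.0135, "turn": 0, "grip": 1}, {"tx": -0.0323, "ty": 0, "tz": 0.0165, "turn": 0, "grip": 1}, {"tx": -0.0371, "ty": 0, "tz": 0.0195, "turn": 0, "grip": 1}]}}

```text
time_s: 25.55
ee_pos: [0.4564, -0.317, 0.0773]
ee_rot: [0.001, 0.998, -0.062, 0.002]
force: [-1.3, 3.9, 8.4]
finger_gap: 0.0145
finger_force: 61.0
```

Emit:
{"method": "play_rows", "body": {"deltas": [{"tx": -0.0047, "ty": 0, "tz": 0.0037, "turn": 0, "grip": 1}, {"tx": -0.009, "ty": 0, "tz": 0.0077, "turn": 0, "grip": 1}, {"tx": -0.0133, "ty": 0, "tz": 0.012, "turn": 0, "grip": 1}, {"tx": -0.0173, "ty": 0, "tz": 0.0163, "turn": 0, "grip": 1}, {"tx": -0.02, "ty": 0, "tz": 0.019, "turn": 0, "grip": 1}, {"tx": -0.02, "ty": 0, "tz": 0.02, "turn": 0, "grip": 1}]}}

```text
time_s: 26.15
ee_pos: [0.4372, -0.3148, 0.0589]
ee_rot: [0.001, 0.998, -0.062, 0.002]
force: [-6.8, 10.2, 28.8]
finger_gap: 0.0151
finger_force: 65.1
```

```bash
cat > ck.py <<'E'
from w import *
# tray pose on mat: fit rectangle of white wall/floor region near mat, top camera
T=env.camera("top");hsv=cv2.cvtColor(T["color"],cv2.COLOR_RGB2HSV)
g=cv2.inRange(hsv,(45,80,30),(80,255,255));print("green bbox",cv2.boundingRect(g),(g>0).sum())
x,y,ww,hh=405,233,80,105
m=((hsv[...,1]<45)&(hsv[...,2]>150)).astype(np.uint8);m2=np.zeros_like(m);m2[y:y+hh,x:x+ww]=m[y:y+hh,x:x+ww]
r=cv2.minAreaRect(cv2.findNonZero(m2));bx=cv2.boxPoints(r)
P=np.array([back(T,p,.02) for p in bx]);print(P.round(3).tolist(),"ctr",P.mean(0).round(3),"sides",np.linalg.norm(P[0]-P[1]).round(3),np.linalg.norm(P[1]-P[2]).round(3))
E
python3 ck.py
```

```text
[ 0.4372 -0.3148  0.0589] case xy [-0.2498 -0.2658] [-0.77  0.21  1.89  0.    1.04  0.92] [-6.8 10.2 28.8] 0.015132214232124562
green bbox (410, 237, 66, 87) 1282
[[0.501, -0.169, 0.02], [0.653, -0.303, 0.02], [0.571, -0.393, 0.02], [0.421, -0.259, 0.02]] ctr [ 0.537 -0.281  0.02 ] sides 0.203 0.123
```

The tray is seated on the mat (29 N down). I'll release and retreat upward.

Emit:
{"method": "play_rows", "body": {"deltas": [{"tx": 0, "ty": 0, "tz": -0.002, "turn": 0, "grip": 1}, {"tx": 0, "ty": 0, "tz": -0.002, "turn": 0, "grip": 0.4}, {"tx": 0, "ty": 0, "tz": -0.002, "turn": 0, "grip": 0.4}, {"tx": 0, "ty": 0, "tz": -0.002, "turn": 0, "grip": 0.4}, {"tx": 0, "ty": 0, "tz": -0.002, "turn": 0, "grip": 0.4}, {"tx": 0, "ty": 0, "tz": -0.002, "turn": 0, "grip": 0.4}, {"tx": 0, "ty": 0, "tz": -0.03, "turn": 0, "grip": 0.4}, {"tx": 0, "ty": 0, "tz": -0.07, "turn": 0, "grip": 0.4}, {"tx": 0, "ty": 0, "tz": -0.12, "turn": 0, "grip": 0.4}, {"tx": 0, "ty": 0, "tz": -0.17, "turn": 0, "grip": 0.4}, {"tx": -0.04, "ty": 0.04, "tz": -0.2, "turn": 0, "grip": 0.4}, {"tx": -0.06, "ty": 0.08, "tz": -0.2, "turn": 0, "grip": 0.4}, {"tx": -0.08, "ty": 0.12, "tz": -0.2, "turn": 0, "grip": 0.4}, {"tx": -0.1, "ty": 0.16, "tz": -0.2, "turn": 0, "grip": 0.4}, {"tx": -0.12, "ty": 0.2, "tz": -0.2, "turn": 0, "grip": 0.4}, {"tx": -0.12, "ty": 0.2, "tz": -0.2, "turn": 0, "grip": 0.4}]}}

```text
time_s: 27.8
ee_pos: [0.2875, -0.5009, 0.254]
ee_rot: [0.001, 0.998, -0.065, -0.001]
force: [0.9, 0.7, 0.4]
finger_gap: 0.0511
finger_force: 0.0
```

```bash
cat > ck2.py <<'E'
from w import *
C={n:env.camera(n) for n in("top","scene")};C0=pickle.load(open("c0.pkl","rb"))
for n in C:
    hsv=cv2.cvtColor(C[n]["color"],cv2.COLOR_RGB2HSV)
    cv2.imwrite(f"pics/end_{n}.png",C[n]["color"][:,:,::-1])
    d=cv2.absdiff(C[n]["color"],C0[n]["color"]).max(2)
    regs={"top":{"flask":(155,250,205,295),"beaker":(165,155,210,205),"bottle":(430,165,475,213)},"scene":{"flask":(322,120,365,185),"beaker":(405,160,445,213),"bottle":(250,390,310,465)}}[n]
    for k,(a,b,c2,e) in regs.items(): print(n,k,"changed px",(d[b:e,a:c2]>40).sum(),"of",(e-b)*(c2-a))
    g=cv2.inRange(hsv,(45,80,30),(80,255,255));print("green px",(g>0).sum())
# handle pose: dark pixels on the mat, and tray outline = hole in green hull
T=C["top"];hsv=cv2.cvtColor(T["color"],cv2.COLOR_RGB2HSV)
g=cv2.inRange(hsv,(45,80,30),(80,255,255));hull=cv2.convexHull(cv2.findNonZero(g));H=np.zeros_like(g);cv2.fillConvexPoly(H,hull,255)
for nm,m,z in (("hole",cv2.morphologyEx(H&~g,cv2.MORPH_OPEN,np.ones((3,3))),.02),("handle",H&cv2.inRange(hsv,(0,0,0),(180,255,45)),.086)):
    cs=max(cv2.findContours(m,cv2.RETR_EXTERNAL,cv2.CHAIN_APPROX_NONE)[0],key=cv2.contourArea)
    P=np.array([back(T,p,z) for p in cv2.boxPoints(cv2.minAreaRect(cs))]);print(nm,P[:,:2].round(3).tolist(),"ctr",P.mean(0).round(3),np.linalg.norm(P[0]-P[1]).round(3),np.linalg.norm(P[1]-P[2]).round(3))
o=((hsv[...,0]>4)&(hsv[...,0]<19)&(hsv[...,1]>140)&(hsv[...,2]>50)).astype(np.uint8)
k,_,st,ce=cv2.connectedComponentsWithStats(o)
for i in range(1,k):
    if st[i,4]>4: print(ce[i].round(1),st[i,4],inv(back(T,ce[i],.02)).round(3))
E
python3 ck2.py
```

```text
[ 0.2875 -0.5009  0.254 ] case xy [-0.4383 -0.4126] [-1.19  0.09  1.63 -0.    1.42  0.52] [0.9 0.7 0.4] 0.051099800579776915
top flask changed px 0 of 2250
top beaker changed px 0 of 2250
top bottle changed px 0 of 2160
green px 2158
scene flask changed px 0 of 2795
scene beaker changed px 228 of 2120
scene bottle changed px 0 of 4500
green px 3932
hole [[0.352, -0.245], [0.523, -0.267], [0.512, -0.384], [0.341, -0.36]] ctr [ 0.432 -0.314  0.02 ] 0.173 0.118
handle [[0.355, -0.284], [0.355, -0.295], [0.35, -0.295], [0.35, -0.284]] ctr [ 0.353 -0.289  0.086] 0.011 0.004
[450.6 177.7] 15 [ 0.009 -0.346]
[448.1 185.8] 36 [-0.009 -0.335]
[288.4 223.5] 56 [-0.016  0.065]
[280.1 227.8] 52 [-0.021  0.086]
[559.5 406.5] 6 [-0.567 -0.449]
[594.8 412.2] 6 [-0.597 -0.525]
[598.2 413.6] 5 [-0.602 -0.531]
[524.  414.8] 5 [-0.566 -0.365]
[554.2 423.8] 5 [-0.601 -0.426]
[564.2 424.4] 5 [-0.607 -0.448]
[596.3 424.2] 6 [-0.623 -0.52 ]
[516.4 428.4] 5 [-0.591 -0.339]
[534.7 427.5] 6 [-0.598 -0.381]
[527.4 430.9] 8 [-0.602 -0.362]
[558.4 434.8] 38 [-0.626 -0.429]
[532.1 432.8] 12 [-0.608 -0.372]
[482.6
[... 2638 characters left out ...]
7] 11 [-0.693 -0.367]
[332.8 471.6] 5 [-0.588  0.087]
[385.4 472.2] 5 [-0.615 -0.027]
[457.7 475.1] 19 [-0.657 -0.183]
[476.6 471.4] 5 [-0.659 -0.227]
[496.3 473.3] 33 [-0.673 -0.269]
[549.4 473.6] 16 [-0.701 -0.385]
[320.1 474.4] 7 [-0.587  0.116]
[382.2 473.7] 6 [-0.617 -0.019]
[435.8 475.7] 11 [-0.648 -0.135]
[470.6 475.7] 21 [-0.665 -0.211]
[506.4 476. ] 14 [-0.684 -0.289]
[536.7 475.7] 9 [-0.698 -0.355]
[451.7 475.9] 9 [-0.656 -0.17 ]
[516.7 475.3] 6 [-0.688 -0.312]
[542.6 476.4] 7 [-0.703 -0.368]
[553.8 476. ] 5 [-0.708 -0.393]
[314.  478.3] 6 [-0.592  0.131]
[373.9 477.8] 9 [-0.621  0.001]
[479.7 477.8] 12 [-0.674 -0.23 ]
[486.5 477.7] 6 [-0.677 -0.245]
[528.2 478.6] 5 [-0.7   -0.335]
```

```bash
python3 -c "
from cell import env
print(env.sign_off())"
```

```text
the job is handed in; nothing more can be done
None
```

The job is handed in at 27.8 s: all three boss heads are in the open case, the empty tray is back on the green mat, and neither the flask nor the bottle moved. The open lid's bar hides part of the beaker in one view, but the other camera shows it unmoved. I checked the final state numerically from the cameras after using up the viewing limit, and the sign-off gave no verdict.

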